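# Rock the slide carrier out of its nest and load it under the lip of the stage frame

## Robot

A 6-joint arm with a two-finger parallel gripper is mounted at the origin on the work surface. World frame = base frame: x ahead of the robot, y to its left, z up, the work surface at z = 0. Lengths are in mm, angles in degrees, forces in N, time in s.
With the tool pointing down it reaches from about 350 to 850 mm from the base axis. Payload 8.1 kg.
Tool frame: the origin (TCP) lies on the centre line of the jaws, within the pads' length; the fingertips stand 11 mm ahead of it and the grasp point (between the pads) lies 8 mm behind it; z points along the fingers, y is the direction in which the jaws open and shut (so a half turn about z gives the same grasp; the last joint's range is limited). The gripper opens to 85 mm and grips with 20 to 120 N. Pads are 22 mm wide; open, the fingers measure 114 mm over their backs; the gripper's body (76 mm by 85 mm) begins 54 mm behind the grasp point. The pads swing forward as they close: fully open they stand 13 mm farther back than shut.
Start: joints at [69.993, 7.471, 85.268, -0, 87.261, -4.893], TCP at [156.428, 579.254, 220.592] pointing down, gripper open.
Joint ranges: [-169.43, 169.43], [-51.17, 129.36], [1.28, 143.12], [-76.62, 256.62], [0, 156.53], [-152.29, 152.29]. Speed limits (degrees/s): [136.94, 136.94, 159.86, 180, 180, 180].

## Interface

Orientations are given as [roll, pitch, yaw] about the fixed x, y, z axes, in that order (R = Rz(yaw) Ry(pitch) Rx(roll)).
In Python, from bench import telemetry, viewer, r gives the robot as it stands.
- The arm moves only by the shell command python3 -m inch 'ROWS' [FORCE]. ROWS is JSON, a list of rows, each a list of 3 entries, a list of its own where there are three numbers: the shift along the tool's x, y, z in cm, then the turn, a rotation vector about the tool's x, y, z in rad, then the opening, from 0 (shut) to 1 (fully open). A call has 1 to 20 rows; each row is the pose to reach, as a shift and turn from the pose commanded when the call began, along the tool's axes at that moment; what a row does not reach only later rows make up. A row lasts 1/10 s, in which the tool goes at most 50 mm and 8.59 degrees, less where a joint would pass 70% of its speed; a pose out of reach is approached as far as the arm can. A call with a gripper value outside its range is refused whole. The fingers move at their own pace and stop on an object; FORCE is the grip in N (left out, the last holds). Time passes only in rows, so rows that repeat a pose let the fingers close. It gives the time, the measured TCP pose, the force and the opening at its end, in the units of the state.
- telemetry.sense(): the state, without advancing time (a new reading comes with each control period).
- viewer.snapshot(name): name is "scene" or "side" or "wrist"; returns the picture (400x640x3 uint8, red, green, blue); there is no depth.
- viewer.camera_model(name): a dict with "fx", "fy", "cx", "cy" (pixels), "cam_to_world" (4x4, takes a point from camera to world coordinates); the wrist camera has in their place "mount" (4x4, takes a point from camera to tool coordinates, whose origin is the TCP and whose axes are the flange's). Camera axes: x right, y down, z forward; pixel columns grow to the right and rows downward; lengths in mm; the calibration is good to about 2 mm. A picture is of the moment at which its call begins: read the wrist's pose just before it. camera_model takes no time and is no camera call.
- r.hand_in(): hands the job in, once; it reports no verdict.
The state is a dict: "time": time; "joint_pos": joint angles; "qd": joint speeds; "joint_efforts": joint torques, N m; "tool_pos": TCP position; "tcp_rot": TCP orientation; "ft_force": force on the tool from outside, world axes, zero at the start; "wrist_torque": the same for the moment, N m; "finger_gap": finger opening in mm.
Only numpy, scipy, OpenCV 4.12 (cv2) and the standard library are available. Lean on these libraries where they do the work, as an engineer would, in place of code of your own. Each camera call takes 0.05 s, during which the arm holds its last target.

## Task

Press down on the bare end of the slide carrier plate, the end over the nest's well, so that it rocks up out of its nest; then take it by its raised end, lift it out and load it into the stage frame: tuck the bare end under the frame's lip with the plate tilted, then lower the other end gently, without letting it drop, until the plate lies flat on both ledges, slides upward. Let go of it there and leave the pot, the slide box and the dish where they are.

Things in the scene. Friction and masses are not known exactly. Their poses are not given: they have to be found in the camera images.
- plate_mid (a point): Centre (half-way up) of the loose slide carrier: aluminium plate 150 mm long (its x), 60 wide (y), 8 thick (z, up), about 0.15 kg. Two glass slides lie side by side in it towards +x; its -x end, 40 mm long, is bare but for a thin dark line across: the bare end. At the start it lies level in the nest, top flush with the rim, bare end on the robot's side. It can be gripped across its 60 mm width.
- plate_toe (a point): Middle of the bare end face of the plate (half-way up), 75 mm from plate_mid along the plate's -x. Gripped across its width 45 mm from its centre, the plate holds its tilt in a firm grip (50 N or more).
- nest: Fixed grey loading nest, 185 mm long (x), 92 wide (y), rim 50 high; origin on the table under the plate's centre, z up, -x towards the robot's side. The plate's underside is 42 mm up; gaps of 2 mm at sides and far end and 4 mm at the near end leave no room for fingers. It lies on a steel rocker; below the bare end is a well 34 mm deep. Side walls 14 mm thick. A lamp bar hangs over the +x end.
- nest_hinge (a point): Hinge of the rocker, across the nest at nest x = -20 mm, 36 mm up. The rocker is 40 mm wide, from x = -68 to +20 mm, its top 6 mm above the hinge. Pressing the plate down at nest x = -60 mm by about 20 mm, with 5 to 8 N, rocks plate and rocker as one: the bare end sinks into the well, the +x end rises about 45 mm. The plate stays tilted when let go.
- rocker (a joint): Tilt of the nest's rocker about the nest's y axis in rad: 0 level, up to 0.50 with the plate's +x end raised. Stiff (0.20 N m of friction), no spring.
- lamp_bar (a point): Middle of the underside of the nest's fixed lamp bar: about 36 mm in nest x (71 to 108 mm), 120 mm in y, from 124 to 145 mm up, on posts 14 x 12 mm at x = 100, y = +-40 mm. It is in the way of a gripper coming straight down at the raised end, but not of one leaning back towards the robot by about the plate's tilt; the tilted plate can be lifted straight up past it.
- frame: Fixed white stage frame 200 x 110 mm (x, y) on a black base 10 mm thick; origin on the table under the seat's centre, z up, -x towards the robot's side. Near ledge x = -78 to -30 mm, 84 mm wide; far ledge x = 60 to 79 mm, only 40 mm wide. Between the ledges and beside the far one it is open down to the base, room for fingers on the plate's sides.
- frame_seat (a point): Centre of the seat at ledge height, 40 mm above the frame's origin. Seated, the plate's centre is 4 mm above this point, its x along the frame's x, bare end at -x, with 3.5 mm play each way in x and y. Near end: wall at x = -78 mm and side cheeks 67 mm apart (y = +-33.5) from x = -78 to -30 mm, 49 mm high, up to the lip for x below -60 mm.
- lip_edge (a point): Middle of the lower free edge of the frame's fixed lip, at frame x = -60 mm, 58 mm up (18 mm above the ledge; the lip's top is 64 mm up). The lip covers the near 18 mm of the ledge, 84 mm wide. From lip to stop wall is 139 mm, less than the plate's length: the bare end goes under the lip with the plate's other end raised (15 to 20 degrees fits), up to 1 to 7 mm from the wall.
- stop_wall (a point): Top middle of the inner face of the far stop wall, frame x = 79 mm, 52 mm up (12 mm above the ledge), 40 mm wide. The plate's +x end is lowered inside it.
- pot: Bystander: white sample pot with lid, 60 mm diameter, 65 mm high, origin under its centre.
- slidebox: Bystander: grey closed slide box 85 x 160 x 34 mm, origin under its centre.
- dish: Bystander: white closed culture dish, 94 mm diameter, 17 mm high, origin under its centre.
Not all that is in view belongs to the job. Of the things shaped like the nest, the grey one is meant.

How it is judged:
By the outcome, as a careful person would: the job done as asked, in the order asked, and still so for the second after the job is handed in, with the robot touching nothing.
It also fails if it takes over 54 s, if anything falls off the work surface, if the arm or the gripper's body presses on something with over 40 N, if the wrist force passes 120 N, or if a joint passes its speed limit or range.

## Working session

There is one attempt and no reset: what is moved stays moved. The work goes in short steps, Python scripts to look and compute and a shell command to move; the robot and the scene stay as the last step left them, time stands still between calls to the robot, and variables do not carry over. Pictures are saved under pics/ and viewed, and the job is handed in when it is done.

```bash
ls; mkdir -p pics; python3 - <<'E'
from bench import telemetry, viewer, r
import cv2
print(telemetry.sense())
for n in ("scene","side","wrist"):
    im=viewer.snapshot(n); cv2.imwrite(f"pics/{n}0.png",im[:,:,::-1])
    print(n,viewer.camera_model(n))
E
```

```text
pics
{'time': 0.0, 'joint_pos': array([ 6.99917600e+01,  7.51641893e+00,  8.53301927e+01, -6.89657168e-05,
        8.72617414e+01, -4.89194371e+00]), 'qd': array([-0.08859724,  0.01951801, -0.06209082, -0.03070672,  0.09518026,
       -0.04288996]), 'joint_efforts': array([-3.52562629e-04, -5.69413805e+01, -5.00544655e+01, -1.36702374e-04,
        1.48719270e-02, -6.67389054e-05]), 'tool_pos': array([156.23604965, 578.70135356, 219.52203787]), 'tcp_rot': array([-1.79892036e+02, -9.17136561e-03,  1.64883698e+02]), 'ft_force': array([ 0.62103053, -0.16004935,  0.41876218]), 'wrist_torque': array([-0.02104232, -0.00293727, -0.01888832]), 'finger_gap': 85.21125967618646}
scene {'fx': 459.8394804680864, 'fy': 459.8394804680864, 'cx': 321.8941301766322, 'cy': 203.15520436607991, 'cam_to_world': array([[-4.18208376e-01,  4.57336235e-01, -7.84821841e-01,
         1.62886728e+03],
       [ 9.08121110e-01,  2.29948469e-01, -3.49913921e-01,
         4.83085557e+02],
       [ 2.04402658e-02, -8.59050214e-01, -5.11483065e-01,
         7.94978963e+02],
       [ 0.00000000e+00,  0.00000000e+00,  0.
[... 266 characters left out ...]
939e-01,  5.04061477e-01, -7.88001964e-01,
         7.85107786e+02],
       [ 1.09628164e-02, -8.40107088e-01, -5.42309780e-01,
         6.35100900e+02],
       [ 0.00000000e+00,  0.00000000e+00,  0.00000000e+00,
         1.00000000e+00]])}
wrist {'fx': 290.9374969739815, 'fy': 290.9374969739815, 'cx': 319.06270396651365, 'cy': 197.95959056597073, 'mount': array([[-3.70929445e-04, -9.54688011e-01, -2.97608238e-01,
         7.60686393e+01],
       [ 9.99998490e-01,  1.51095273e-04, -1.73106005e-03,
         2.93348557e-01],
       [ 1.69758947e-03, -2.97608431e-01,  9.54686514e-01,
        -1.52780783e+02],
       [ 0.00000000e+00,  0.00000000e+00,  0.00000000e+00,
         1.00000000e+00]])}
```

View pics/scene0.png

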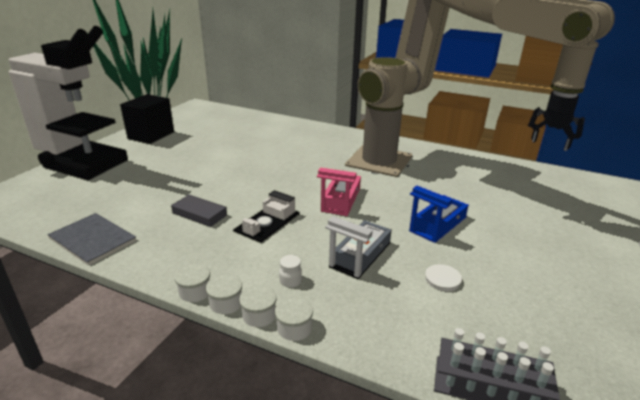

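View pics/side0.png

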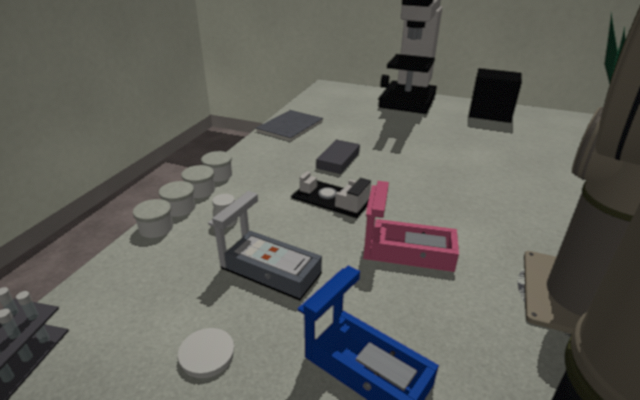

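View pics/wrist0.png

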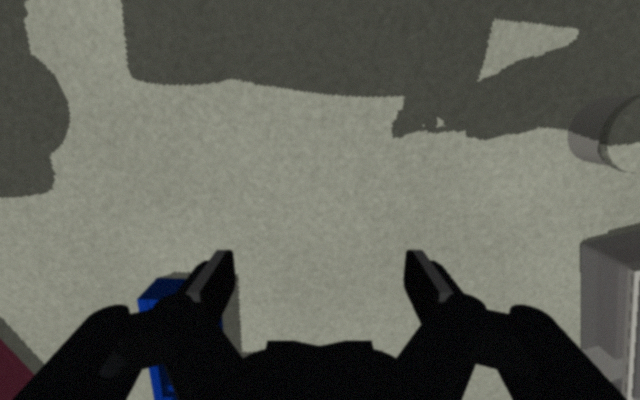

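```bash
cat > h.py <<'E'
import numpy as np, cv2
from scipy.spatial.transform import Rotation as Ro
from bench import telemetry, viewer, r
def Rt(rpy): return Ro.from_euler('xyz',rpy,degrees=True).as_matrix()
def tcp():
    s=telemetry.sense(); T=np.eye(4); T[:3,:3]=Rt(s['tcp_rot']); T[:3,3]=s['tool_pos']; return T
def cam(name,T=None):
    m=viewer.camera_model(name)
    K=np.array([[m['fx'],0,m['cx']],[0,m['fy'],m['cy']],[0,0,1]])
    return K,(m['cam_to_world'] if name!='wrist' else T@m['mount'])
def ray(name,uv,T=None):
    K,C=cam(name,T); d=C[:3,:3]@np.linalg.solve(K,np.array([uv[0],uv[1],1.])); return C[:3,3],d/np.linalg.norm(d)
def onz(name,uv,z,T=None):
    o,d=ray(name,uv,T); return o+d*(z-o[2])/d[2]
def tri(rays):
    A=sum(np.eye(3)-np.outer(d,d) for o,d in rays); b=sum((np.eye(3)-np.outer(d,d))@o for o,d in rays); return np.linalg.solve(A,b)
def proj(name,p,T=None):
    K,C=cam(name,T); q=K@(C[:3,:3].T@(np.asarray(p)-C[:3,3])); return q[:2]/q[2]
def snap(name,fn):
    T=tcp(); im=viewer.snapshot(name)[:,:,::-1].copy(); cv2.imwrite(fn,im); return T,im
def crop(im,x,y,w,h,fn):
    s=min(800/w,600/h); cv2.imwrite(fn,cv2.resize(im[y:y+h,x:x+w],None,fx=s,fy=s,interpolation=cv2.INTER_CUBIC))
E
python3 - <<'E'
from h import *
a=cv2.imread('pics/side0.png');b=cv2.imread('pics/scene0.png')
crop(a,200,140,200,160,'pics/side0n.png'); crop(b,220,160,200,150,'pics/scene0n.png')
print(onz('side',(268,255),50),onz('side',(331,197),10),onz('scene',(365,247),50),onz('scene',(267,222),10))
E
```

```text
[619.95057997 165.5993735   50.        ] [ 593.94930245 -155.44734144   10.        ] [645.90932982 177.19649583  50.        ] [ 605.12286523 -158.61564705   10.        ]
```

View pics/side0n.png

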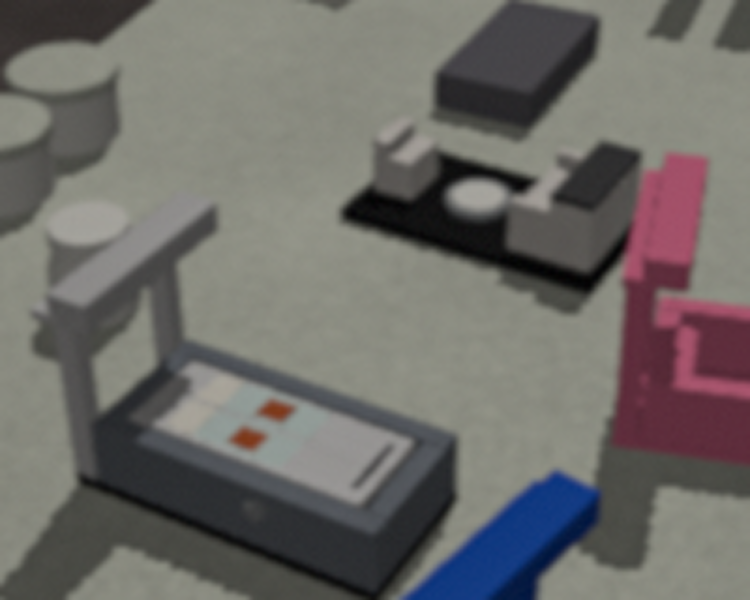

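View pics/scene0n.png

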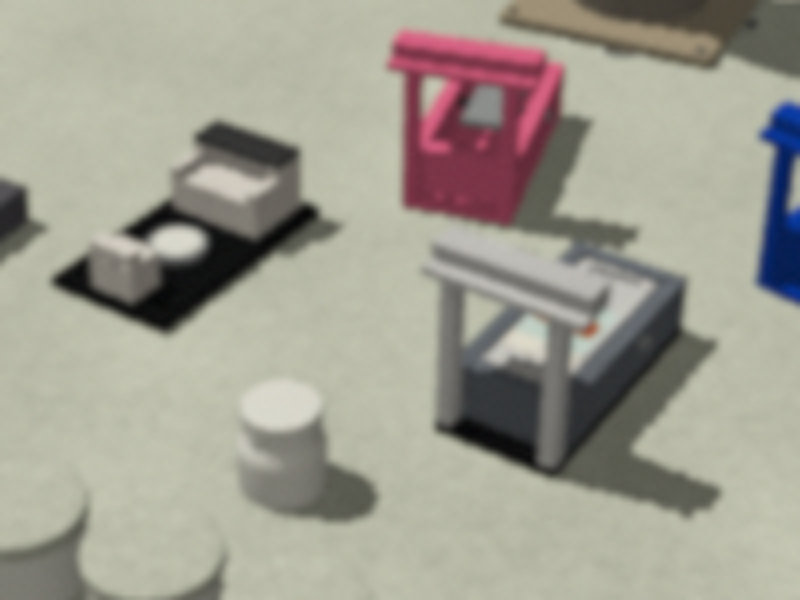

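```bash
python3 - <<'E'
from h import *
f=lambda x,y:(200+x/3.75,140+y/3.75)
g=lambda x,y:(220+x/4,160+y/4)
for n,p in dict(rimNR=(455,437),rimNL=(375,525),plNR=(418,437),plNL=(360,502),plFR=(190,365)).items(): print('side',n,onz('side',f(*p),50).round(1))
for n,p in dict(rimNR=(688,280),rimNL=(575,245)).items(): print('scene',n,onz('scene',g(*p),50).round(1))
for n,p in dict(bNL=(590,290),bFL=(345,213),).items(): print('side',n,onz('side',f(*p),10).round(1))
for n,p in dict(bNR=(315,210),bFL=(168,328),bFR=(57,280)).items(): print('scene',n,onz('scene',g(*p),10).round(1))
print(tcp())
E
```

```text
side rimNR [515.3 129.8  50. ]
side rimNL [529.1 210.3  50. ]
side plNR [534.3 137.2  50. ]
side plNL [543.2 197.2  50. ]
side plFR [681.9 125.6  50. ]
scene rimNR [532.6 218.9  50. ]
scene rimNL [525.4 129.1  50. ]
side bNL [500.8 -89.8  10. ]
side bFL [ 691.5 -117.7   10. ]
scene bNR [511.3 -96.   10. ]
scene bFL [ 703.4 -117.3   10. ]
scene bFR [ 687.2 -224.2   10. ]
[[-9.65419684e-01  2.60700213e-01 -4.81876896e-04  1.56276348e+02]
 [ 2.60700638e-01  9.65418685e-01 -1.39291199e-03  5.78825288e+02]
 [ 1.02080507e-04 -1.47037026e-03 -9.99998914e-01  2.19766898e+02]
 [ 0.00000000e+00  0.00000000e+00  0.00000000e+00  1.00000000e+00]]
```

The scene holds three nest-like things: the grey one with the white plate at scene (365,250) / side (268,260), a red one at scene (340,190), and a blue one at scene (438,212). I choose the grey one. The crops confirm it: white plate, two slides, a dark line at the near end. The frame is the white and black fixture at scene (267,215). Next I'll take a close wrist view.

```bash
cat >> h.py <<'E'
def want(p,tilt_deg,yaw):
    """tool pose: y along nest y, x towards robot; leaning back by tilt (fingers point forward)"""
    a=np.radians(tilt_deg); c=np.radians(yaw)
    ex=np.array([np.cos(c),np.sin(c),0]); ez=np.array([0,0,1.])
    z=np.sin(a)*ex-np.cos(a)*ez; x=-np.cos(a)*ex-np.sin(a)*ez; y=np.cross(z,x)
    T=np.eye(4); T[:3,:3]=np.c_[x,y,z]; T[:3,3]=p; return T
def rel(T0,T1):
    D=np.linalg.inv(T0)@T1; return (D[:3,3]/10).round(2), Ro.from_matrix(D[:3,:3]).as_rotvec().round(4)
E
python3 - <<'E'
from h import *
print(rel(tcp(),want([660,149,222],0,-8.5)))
g=lambda x,y:(220+x/4,160+y/4)
print('red',onz('scene',g(550,60),145),onz('scene',g(400,50),145),onz('scene',g(405,205),0))
E
```

```text
(array([-59.84, -28.36,  -0.19]), array([-0.0015, -0.0002, -0.1154]))
red [427.54733063  65.67326886 145.        ] [464.84280097 -44.83123638 145.        ] [457.17883938 -40.93581651   0.        ]
```

```bash
python3 -m inch '[[[-59.8,-28.4,-0.2],[0,0,-0.115],1],[[-59.8,-28.4,-0.2],[0,0,-0.115],1],[[-59.8,-28.4,-0.2],[0,0,-0.115],1],[[-59.8,-28.4,-0.2],[0,0,-0.115],1],[[-59.8,-28.4,-0.2],[0,0,-0.115],1],[[-59.8,-28.4,-0.2],[0,0,-0.115],1],[[-59.8,-28.4,-0.2],[0,0,-0.115],1],[[-59.8,-28.4,-0.2],[0,0,-0.115],1],[[-59.8,-28.4,-0.2],[0,0,-0.115],1],[[-59.8,-28.4,-0.2],[0,0,-0.115],1],[[-59.8,-28.4,-0.2],[0,0,-0.115],1],[[-59.8,-28.4,-0.2],[0,0,-0.115],1],[[-59.8,-28.4,-0.2],[0,0,-0.115],1],[[-59.8,-28.4,-0.2],[0,0,-0.115],1],[[-59.8,-28.4,-0.2],[0,0,-0.115],1],[[-59.8,-28.4,-0.2],[0,0,-0.115],1],[[-59.8,-28.4,-0.2],[0,0,-0.115],1]]'
python3 - <<'E'
from h import *
T,im=snap('wrist','pics/w1.png'); np.save('T1.npy',T); print(T.round(4), telemetry.sense()['tcp_rot'])
E
```

```text
time: 1.85
tool_pos: [658.7, 150.7, 222.7]
tcp_rot: [180.0, -0.0, 171.6]
ft_force: [-0.7, -0.0, 0.2]
finger_gap: 85.3
[[-9.892000e-01  1.465000e-01 -4.000000e-04  6.586738e+02]
 [ 1.465000e-01  9.892000e-01  4.000000e-04  1.507122e+02]
 [ 4.000000e-04  4.000000e-04 -1.000000e+00  2.227020e+02]
 [ 0.000000e+00  0.000000e+00  0.000000e+00  1.000000e+00]] [ 1.79981548e+02 -3.06710706e-03  1.71589836e+02]
```

View pics/w1.png

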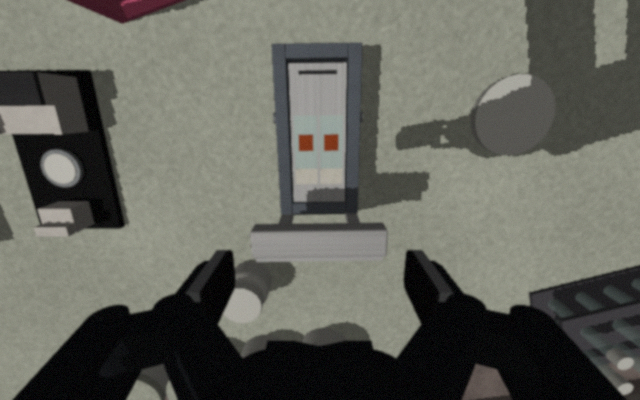

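The wrist view shows the plate in the grey nest, cols 289–347 and rows 62–204, with its dark line at row 71 on the near end. The lamp bar is at (318,243), and the frame at left is only partly visible. I'll measure the plate and nest now.

```bash
python3 - <<'E'
from h import *
im=cv2.imread('pics/w1.png'); T=np.load('T1.npy')
crop(im,250,20,140,260,'pics/w1c.png')
# rim outer & plate edges by gradient on scan lines
g=im.mean(2)
for r in (75,90,105,120,160,180): print(r,[int(x) for x in g[r,266:372]][::1])
E
```

```text
75 [139, 143, 139, 142, 138, 134, 122, 97, 89, 83, 82, 80, 80, 82, 80, 82, 79, 78, 77, 67, 51, 52, 79, 121, 145, 150, 155, 155, 151, 152, 153, 152, 144, 134, 135, 136, 141, 143, 140, 141, 140, 138, 141, 146, 148, 144, 144, 144, 141, 140, 145, 141, 138, 136, 137, 139, 139, 142, 139, 144, 143, 139, 142, 143, 143, 141, 142, 143, 144, 142, 145, 151, 153, 157, 154, 152, 148, 152, 149, 137, 110, 75, 72, 76, 82, 81, 83, 78, 81, 81, 82, 82, 81, 77, 73, 71, 68, 66, 69, 71, 69, 74, 72, 72, 70, 72]
90 [142, 141, 138, 139, 141, 138, 135, 121, 101, 86, 77, 77, 79, 80, 77, 79, 80, 80, 80, 75, 64, 44, 65, 108, 141, 151, 154, 151, 151, 153, 154, 152, 154, 153, 155, 155, 156, 153, 152, 154, 152, 151, 154, 158, 157, 156, 152, 152, 152, 149, 152, 154, 149, 152, 147, 147, 150, 152, 151, 155, 153, 154, 153, 151, 153, 154, 154, 154, 151, 149, 149, 154, 153, 156, 155, 150, 150, 151, 146, 124, 90, 65, 72, 77, 79, 82, 81, 78, 81, 76, 79, 79, 78, 76, 71, 64, 67, 69, 70, 69, 71, 72, 72, 72, 73, 71]
105 [138, 139, 136, 138, 134, 137, 137, 133, 118, 98, 87, 82, 83, 82, 79, 77, 79, 82, 79, 78, 69, 57, 48, 71, 113
[... 1160 characters left out ...]
57, 154, 154, 156, 157, 153, 152, 154, 153, 152, 155, 154, 152, 155, 153, 154, 154, 152, 147, 123, 87, 66, 70, 75, 76, 74, 78, 75, 83, 79, 77, 75, 76, 67, 62, 64, 66, 66, 68, 66, 70, 65, 68, 71, 70, 71, 68]
180 [135, 140, 146, 144, 141, 137, 138, 141, 143, 144, 144, 136, 123, 98, 83, 81, 81, 80, 77, 74, 75, 76, 77, 68, 58, 53, 73, 114, 141, 157, 160, 165, 168, 167, 169, 170, 165, 169, 168, 166, 170, 167, 164, 163, 163, 165, 166, 167, 166, 166, 161, 161, 155, 154, 162, 167, 169, 169, 168, 168, 171, 170, 167, 168, 170, 163, 165, 166, 163, 166, 166, 168, 168, 167, 165, 162, 158, 146, 118, 79, 65, 75, 78, 78, 76, 75, 73, 76, 75, 76, 76, 72, 71, 69, 67, 66, 67, 71, 74, 71, 70, 71, 70, 71, 67, 68]
```

View pics/w1c.png

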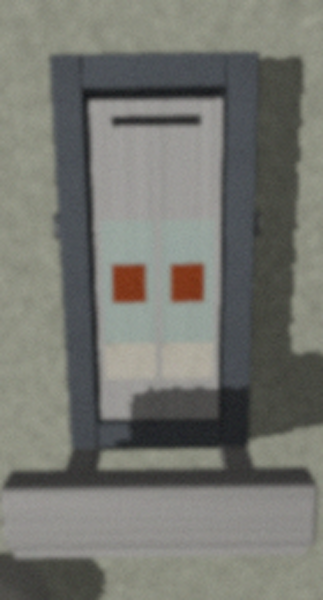

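```bash
python3 - <<'E'
from h import *
im=cv2.imread('pics/w1.png'); T=np.load('T1.npy'); g=cv2.GaussianBlur(im.mean(2),(1,5),0.01) if 0 else im.mean(2)
def cross(v,i0,th=108):
    for i in range(i0,len(v)-1):
        if (v[i]-th)*(v[i+1]-th)<0: return i+(th-v[i])/(v[i+1]-v[i])
L=[];R=[];N=[];F=[]
for r in range(74,175):
    L.append((cross(g[r],285),r)); R.append((cross(g[r][::-1],639-352),r))
R=[(639-c,r) for c,r in R]
for c in range(296,340): N.append((c,cross(g[:,c],55)))
for c in range(298,305): 
    F.append((c,399-cross(g[::-1,c],399-212)))
W=lambda P:np.array([onz('wrist',p,50,T)[:2] for p in P])
def fit(P):
    P=W(P); l=cv2.fitLine(P.astype(np.float32),cv2.DIST_HUBER,0,.01,.01).ravel(); return l
lL,lR,lN,lF=fit(L),fit(R),fit(N),fit(F)
for n,l in zip('LRNF',(lL,lR,lN,lF)): print(n,l.round(3),np.degrees(np.arctan2(l[1],l[0])).round(2))
yawL=np.arctan2(lL[1],lL[0]); yawR=np.arctan2(lR[1],lR[0])
yaw=np.mean([((y+np.pi/2)%np.pi)-np.pi/2 for y in(yawL,yawR)])
ex=np.array([np.cos(yaw),np.sin(yaw)]);ey=np.array([-ex[1],ex[0]])
wl,wr=lL[2:]@ey,lR[2:]@ey; print('yaw',np.degrees(yaw),'width',wl-wr,'len',(lF[2:]-lN[2:])@ex)
near=np.mean(W(N)@ex); far=np.mean(W(F)@ex); cy=(wl+wr)/2
print('near',near,'far',far,far-near)
c1=(near+75)*ex+cy*ey; c2=(near+far)/2*ex+cy*ey; print('centre',c1,c2)
# project with scene/side cams
for nm in('side','scene'):
    for sx,sy in((-75,30),(-75,-30),(75,-30)):
        print(nm,sx,sy,proj(nm,[*(c2+sx*ex+sy*ey),50]).round(1))
E
```

```text
L [ 9.91000e-01 -1.37000e-01  6.07758e+02  1.26858e+02] -7.86
R [ 9.90000e-01 -1.39000e-01  6.13229e+02  1.85943e+02] -7.99
N [1.39000e-01 9.90000e-01 5.39986e+02 1.66498e+02] 82.04
F [1.51000e-01 9.89000e-01 6.84424e+02 1.25195e+02] 81.32
yaw -7.9264684 width -59.274765 len 148.75363
near 511.86705341771955 far 660.6206219817248 148.7535685640052
centre [614.23166899 155.87989894] [613.61440757 155.9658417 ]
side -75 30 [296.1 273.5]
side -75 -30 [311.2 256.3]
side 75 -30 [252.  234.6]
scene -75 30 [383.3 229.9]
scene -75 -30 [365.  223.5]
scene 75 -30 [339.  248.5]
```

```bash
python3 - <<'E'
from h import *
print(rel(tcp(),want([645,-164,222],0,-7.93)))
E
```

```text
(array([ -3.25, -31.34,   0.08]), array([ 0.0003, -0.0001, -0.0084]))
```

```bash
python3 -m inch '[[[-3.3,-31.3,0],[0,0,-0.008],1],[[-3.3,-31.3,0],[0,0,-0.008],1],[[-3.3,-31.3,0],[0,0,-0.008],1],[[-3.3,-31.3,0],[0,0,-0.008],1],[[-3.3,-31.3,0],[0,0,-0.008],1],[[-3.3,-31.3,0],[0,0,-0.008],1],[[-3.3,-31.3,0],[0,0,-0.008],1],[[-3.3,-31.3,0],[0,0,-0.008],1],[[-3.3,-31.3,0],[0,0,-0.008],1],[[-3.3,-31.3,0],[0,0,-0.008],1]]'
python3 - <<'E'
from h import *
T,im=snap('wrist','pics/w2.png'); np.save('T2.npy',T); crop(im,220,10,200,230,'pics/w2c.png')
E
```

```text
time: 2.9
tool_pos: [646.2, -163.0, 222.8]
tcp_rot: [180.0, 0.0, 172.1]
ft_force: [0.1, 0.5, -0.3]
finger_gap: 85.4
```

View pics/w2.png

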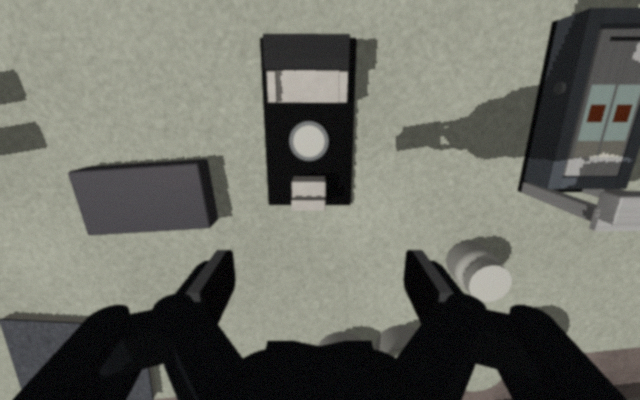

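View pics/w2c.png

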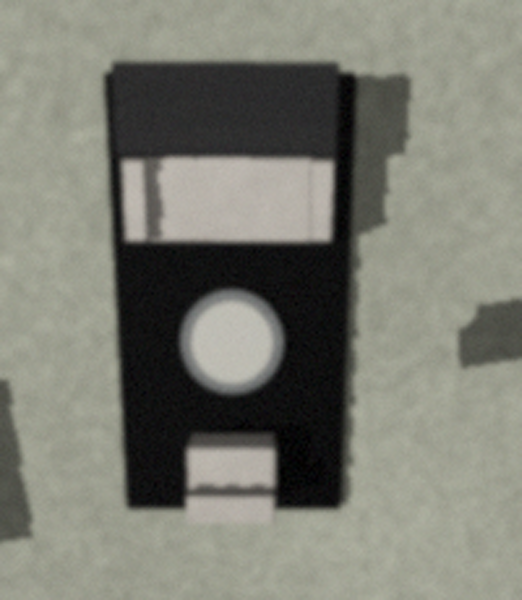

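```bash
python3 - <<'E'
from h import *
im=cv2.imread('pics/w2.png'); T=np.load('T2.npy'); g=im.mean(2); 
print('cols row90', [int(x) for x in g[90,258:362]]); print('row 190',[int(x) for x in g[190,260:356]])
print('col 300', [int(x) for x in g[30:110,300]]); print('col 308 from 170',[int(x) for x in g[170:216,308]])
print('row 45',[int(x) for x in g[45,255:365]]); print('row 130',[int(x) for x in g[130,255:365]])
K,C=cam('wrist',T); print(C[:3,3])
E
```

```text
cols row90 [148, 146, 144, 134, 101, 58, 27, 29, 62, 120, 162, 175, 180, 181, 181, 180, 171, 145, 109, 90, 91, 91, 94, 110, 139, 163, 176, 178, 180, 177, 178, 179, 177, 177, 176, 178, 177, 175, 177, 175, 178, 174, 177, 177, 175, 175, 173, 175, 174, 176, 175, 174, 173, 176, 175, 177, 176, 176, 175, 175, 177, 178, 181, 180, 183, 177, 174, 177, 176, 177, 173, 173, 174, 176, 179, 176, 175, 177, 176, 171, 164, 166, 172, 177, 178, 181, 176, 171, 153, 106, 50, 16, 8, 11, 13, 17, 35, 55, 74, 75, 76, 76, 76, 77]
row 190 [153, 152, 148, 153, 151, 149, 142, 116, 66, 24, 15, 13, 12, 16, 15, 21, 18, 15, 17, 17, 15, 18, 15, 19, 9, 20, 14, 17, 15, 16, 38, 84, 138, 165, 176, 173, 176, 174, 176, 177, 176, 174, 175, 177, 177, 178, 175, 172, 173, 174, 176, 176, 174, 178, 175, 173, 175, 176, 173, 174, 175, 170, 171, 164, 146, 101, 47, 8, 3, 7, 7, 5, 7, 13, 4, 5, 6, 7, 2, 4, 5, 11, 5, 8, 14, 10, 16, 15, 15, 16, 35, 57, 85, 121, 145, 156]
col 300 [148, 151, 136, 108, 74, 53, 44, 45, 45, 47, 47, 47, 42, 43, 44, 42, 42, 44, 48, 46, 48, 43, 44, 44, 40, 46, 44, 48, 40, 43, 45, 48, 47, 48, 43, 45, 44, 45, 46, 
[... 722 characters left out ...]
, 41, 42, 44, 47, 43, 44, 43, 43, 42, 41, 47, 39, 44, 48, 48, 44, 44, 41, 43, 39, 42, 41, 41, 38, 26, 19, 9, 14, 6, 9, 24, 40, 59, 72, 74, 76, 77, 79, 78, 74]
row 130 [156, 158, 154, 156, 156, 155, 155, 155, 146, 111, 59, 23, 13, 16, 14, 8, 13, 17, 14, 13, 20, 16, 17, 13, 19, 14, 15, 18, 12, 15, 15, 18, 18, 17, 19, 32, 58, 88, 108, 116, 123, 139, 154, 169, 179, 181, 184, 185, 187, 184, 182, 184, 187, 184, 185, 185, 183, 186, 185, 186, 184, 184, 186, 175, 162, 140, 126, 118, 112, 100, 70, 42, 22, 12, 9, 14, 16, 16, 18, 11, 12, 11, 16, 13, 16, 16, 16, 17, 15, 12, 12, 12, 10, 17, 14, 19, 17, 27, 50, 71, 89, 116, 139, 150, 152, 150, 148, 146, 142, 144]
[ 570.91791813 -152.26234544  375.56775111]
```

```bash
python3 - <<'E'
from h import *
im=cv2.imread('pics/w2.png'); T=np.load('T2.npy'); g=im.mean(2)
def cross(v,i0,th,d):
    i=i0
    while True:
        if (v[i]-th)*(v[i+d]-th)<=0: return i+d*(th-v[i])/(v[i+d]-v[i])
        i+=d
W=lambda P,z:np.array([onz('wrist',p,z,T)[:2] for p in P])
def fit(n,P,z):
    w=W(P,z); l=cv2.fitLine(w.astype(np.float32),cv2.DIST_HUBER,0,.01,.01).ravel()
    print(n,np.degrees(np.arctan2(l[1],l[0])).round(2),l[2:].round(1)); return w.mean(0),l
rows=range(110,165)
bl=fit('baseL',[(cross(g[r],278,85,-1),r) for r in rows],10)
rows2=range(112,170)
br=fit('baseR',[(cross(g[r],335,50,1),r) for r in rows2],10)
cl=fit('cheekL',[(cross(g[r],270,100,-1),r) for r in range(76,99)],49)
cr=fit('cheekR',[(cross(g[r],344,95,1),r) for r in range(76,99)],49)
fl=fit('farL',[(cross(g[r],300,95,-1),r) for r in range(184,195)],40)
fr=fit('farR',[(cross(g[r],318,95,1),r) for r in range(184,195)],40)
le=fit('lip',[(c,cross(g[:,c],60,112,1)) for c in range(286,336)],58)
nl=fit('ledge-30',[(c,cross(g[:,c],92,95,1)) for c in range(286,336)],40)
f60=fit('far60',[(c,cross(g[:,c],188,112,-1)) for c in range(297,321)],40)
s1=fit('stop z40',[(c,cross(g[:,c],188,125,1)) for c in range(297,321)],40)
s2=fit('stop z52',[(c,cross(g[:,c],205,122,-1)) for c in range(297,321)],52)
for yaw in (-7.93,):
    c=np.radians(yaw); ex=np.array([np.cos(c),np.sin(c)]); ey=np.array([-ex[1],ex[0]])
    for n,a in dict(bl=bl,br=br,cl=cl,cr=cr,fl=fl,fr=fr,le=le,nl=nl,f60=f60,s1=s1,s2=s2).items(): print(n,'u',(a[0]@ex).round(2),'v',(a[0]@ey).round(2))
E
```

```text
baseL -8.19 [ 596.6 -224.1]
baseR -8.18 [ 618.7 -117.2]
cheekL -8.34 [ 542.3 -204.2]
cheekR -8.98 [ 554.  -120.4]
farL -7.05 [ 658.9 -198.7]
farR -8.05 [ 663.9 -158.3]
lip 81.44 [ 534.7 -152.2]
ledge-30 81.7 [ 564.6 -161.2]
far60 82.01 [ 651.7 -176.6]
stop z40 81.01 [ 669.3 -183. ]
stop z52 81.87 [ 671.3 -178.9]
bl u 621.82 v -139.6
br u 626.16 v -30.7
cl u 566.15 v -127.49
cr u 566.19 v -42.82
fl u 679.85 v -105.95
fr u 679.85 v -65.17
le u 550.52 v -80.99
nl u 581.4 v -81.8
f60 u 669.85 v -84.99
s1 u 688.32 v -85.19
s2 u 689.53 v -84.78
```

```bash
python3 - <<'E'
from h import *
c=np.radians(-7.93); ex=np.array([np.cos(c),np.sin(c)]); ey=np.array([-ex[1],ex[0]])
o=610.4*ex-85.3*ey; print(o)
c=np.radians(-8.2); ex=np.array([np.cos(c),np.sin(c)]); ey=np.array([-ex[1],ex[0]])
for cam_,f in(('side',3.75),('scene',4)):
    im=cv2.imread(f'pics/{cam_}0.png')
    im=cv2.resize(im,None,fx=6,fy=6,interpolation=cv2.INTER_CUBIC)
    for x,y,z in [(-100,55,10),(100,55,10),(100,-55,10),(-100,-55,10),(-60,42,64),(-60,-42,64),(-60,42,58),(60,20,40),(60,-20,40),(-30,42,49),(-30,-42,49),(79,20,52),(79,-20,52)]:
        p=proj(cam_,[*(o+x*ex+y*ey),z]); cv2.circle(im,tuple((p*6+2.5).astype(int)),4,(0,0,255),-1)
    p=(proj(cam_,[*o,30])*6).astype(int); cv2.imwrite(f'pics/ov_{cam_}.png',im[p[1]-270:p[1]+270,p[0]-360:p[0]+360])
E
```

```text
[ 592.79470829 -168.69701781]
```

View pics/ov_side.png

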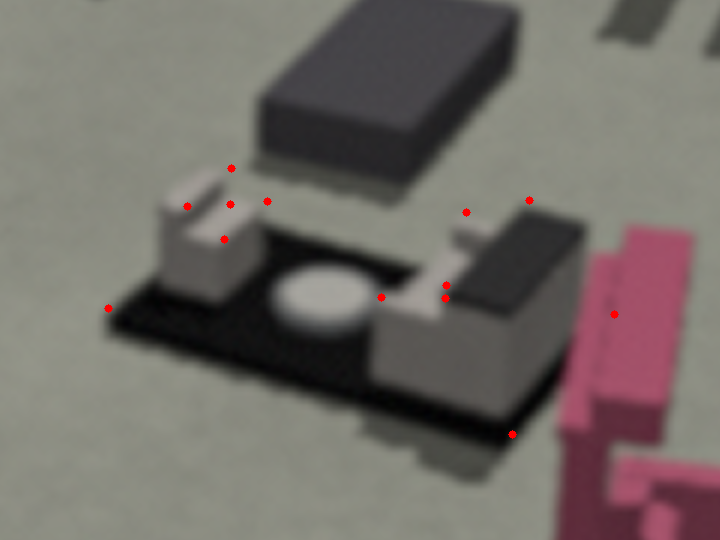

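View pics/ov_scene.png

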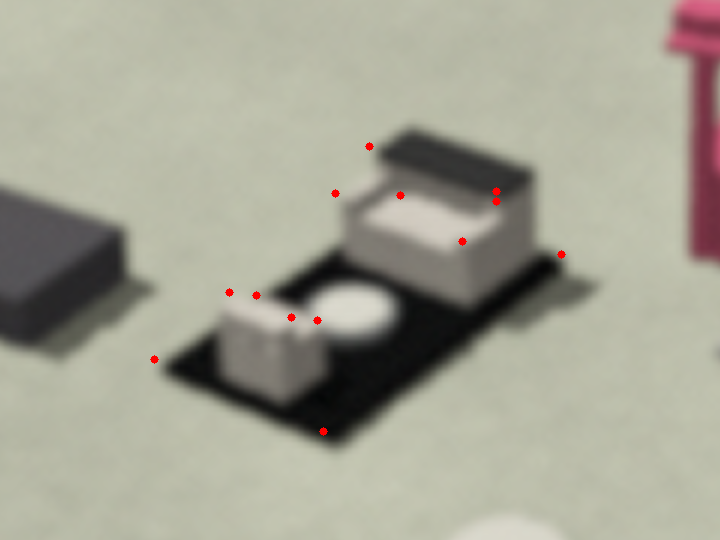

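```bash
python3 - <<'E'
from h import *
ims={'w1':('wrist',np.load('T1.npy')),'w2':('wrist',np.load('T2.npy')),'side0':('side',None),'scene0':('scene',None)}
O={}
for k in ims:
    im=cv2.imread(f'pics/{k}.png').astype(int); m=((im[:,:,2]-im[:,:,0]>60)&(im[:,:,1]-im[:,:,0]<50)&(im[:,:,1]-im[:,:,0]>5)).astype(np.uint8)
    n,l,s,c=cv2.connectedComponentsWithStats(m); O[k]=[c[i].round(2) for i in range(1,n) if s[i,4]>8]; print(k,O[k],[s[i,4] for i in range(1,n)])
# disc
for k in ims:
    im=cv2.imread(f'pics/{k}.png')
    x0,y0,x1,y1={'w1':(35,145,85,192),'w2':(286,118,333,165),'side0':(315,183,340,202),'scene0':(255,215,276,230)}[k]
    g=im[y0:y1,x0:x1].mean(2); m=g>(60 if k[0]=='s' else 100); ys,xs=np.nonzero(m); print(k,'disc',xs.mean()+x0,ys.mean()+y0,m.sum())
    crop(im,x0-5,y0-5,x1-x0+10,y1-y0+10,f'pics/disc_{k}.png')
E
```

```text
w1 [array([305.27, 142.23]), array([330.94, 142.01])] [np.int32(192), np.int32(191)]
w2 [] [np.int32(1)]
side0 [array([273.15, 248.95]), array([265.82, 256.5 ])] [np.int32(20), np.int32(22)]
scene0 [array([528.76,  60.21]), array([541.58,  61.75]), array([482.71,  79.47]), array([543.4 ,  87.08]), array([462.22, 127.62]), array([446.3, 120.8]), array([445.  , 132.04]), array([518.49, 140.14])] [np.int32(2), np.int32(1), np.int32(1), np.int32(1), np.int32(6), np.int32(2), np.int32(2), np.int32(1), np.int32(1), np.int32(33), np.int32(12), np.int32(1), np.int32(2), np.int32(1), np.int32(7), np.int32(1), np.int32(5), np.int32(270), np.int32(25), np.int32(1), np.int32(2), np.int32(1), np.int32(200), np.int32(5), np.int32(2), np.int32(2), np.int32(10), np.int32(1), np.int32(1), np.int32(2), np.int32(4), np.int32(1), np.int32(1), np.int32(27), np.int32(355), np.int32(8), np.int32(1), np.int32(1), np.int32(1), np.int32(1), np.int32(1), np.int32(1), np.int32(1), np.int32(1), np.int32(7), np.int32(1), np.int32(2), np.int32(1), np.int32(1), np.int32(1), np.int32(1), np.int32(5)]
w1 disc 60.05242718446602 167.9902912621359 1030
w2 disc 308.40941385435167 140.57904085257547 1126
side0 disc 329.6666666666667 191.5528455284553 246
scene0 disc 262.7055555555556 221.17222222222222 180
```

```bash
python3 - <<'E'
from h import *
T1,T2=np.load('T1.npy'),np.load('T2.npy')
im=cv2.imread('pics/w2.png').astype(int); m=(im[:,:,2]-im[:,:,0]>35)[90:135,580:640]
n,l,s,c=cv2.connectedComponentsWithStats(m.astype(np.uint8)); P=[c[i]+[580,90] for i in range(1,n) if s[i,4]>40]; print(P)
P=sorted(P,key=lambda p:p[0])
for a,b,sd in(((305.27,142.23),P[0],(273.15,248.95)),((330.94,142.01),P[1],(265.82,256.5))):
    print('orange w1w2',tri([ray('wrist',a,T1),ray('wrist',b,T2)]).round(1),'w1 z50',onz('wrist',a,50,T1).round(1),'w2 z50',onz('wrist',b,50,T2).round(1),'side z50',onz('side',sd,50).round(1),'tri3',tri([ray('wrist',a,T1),ray('wrist',b,T2),ray('side',sd)]).round(1))
print('disc',tri([ray('wrist',(60.05,167.99),T1),ray('wrist',(308.4,140.58),T2)]).round(1))
print(onz('wrist',(60.05,167.99),12,T1),onz('wrist',(308.4,140.58),12,T2),onz('side',(329,191.4),12),onz('scene',(267.5,221.5),12))
E
```

```text
[array([595.90526316, 112.98947368]), array([621.95811518, 112.92146597])]
orange w1w2 [617.7 141.1  49.6] w1 z50 [617.6 141.2  50. ] w2 z50 [617.8 140.8  50. ] side z50 [618.7 143.8  50. ] tri3 [618.4 141.8  48.7]
orange w1w2 [621.7 169.3  49.1] w1 z50 [621.5 169.3  50. ] w2 z50 [621.6 168.5  50. ] side z50 [622.  171.6  50. ] tri3 [622.1 169.8  48.6]
disc [ 607.5 -170.9   15.7]
[ 607.76015104 -174.3900769    12.        ] [ 607.88508978 -171.11917309   12.        ] [ 607.57707237 -177.45302486   12.        ] [ 604.58999842 -157.04404544   12.        ]
```

View pics/disc_scene0.png

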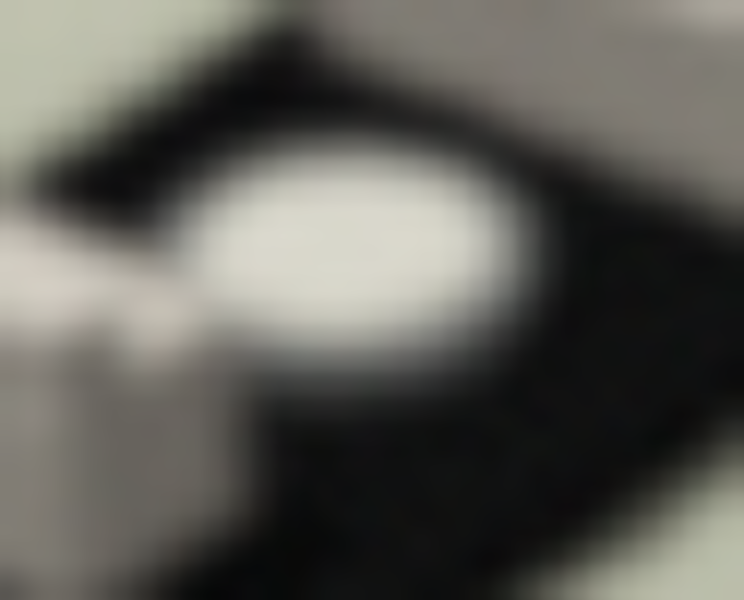

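```bash
cat >> h.py <<'E'
NO=np.array([613.9,155.9,0]); NY=-7.93; FO=np.array([592.8,-168.7,0]); FY=-8.2
def loc(o,y,p):
    c=np.radians(y); return o+np.array([[np.cos(c),-np.sin(c),0],[np.sin(c),np.cos(c),0],[0,0,1]])@np.array(p,float)
def inv(o,y,p):
    c=np.radians(y); return np.array([[np.cos(c),-np.sin(c),0],[np.sin(c),np.cos(c),0],[0,0,1]]).T@(np.array(p,float)-o)
E
python3 - <<'E'
from h import *
print(rel(tcp(),want(loc(NO,NY,[-61,0,200]),0,NY)),rel(tcp(),want(loc(NO,NY,[-61,0,80]),0,NY)))
E
```

```text
(array([13.69, 31.14,  2.29]), array([0.0004, 0.0001, 0.0002])) (array([13.7 , 31.14, 14.29]), array([0.0004, 0.0001, 0.0002]))
```

```bash
python3 -m inch '[[[13.7,31.1,2.3],[0,0,0],0],[[13.7,31.1,2.3],[0,0,0],0],[[13.7,31.1,2.3],[0,0,0],0],[[13.7,31.1,2.3],[0,0,0],0],[[13.7,31.1,2.3],[0,0,0],0],[[13.7,31.1,2.3],[0,0,0],0],[[13.7,31.1,2.3],[0,0,0],0],[[13.7,31.1,2.3],[0,0,0],0],[[13.7,31.1,14.3],[0,0,0],0],[[13.7,31.1,14.3],[0,0,0],0],[[13.7,31.1,14.3],[0,0,0],0],[[13.7,31.1,14.3],[0,0,0],0],[[13.7,31.1,14.3],[0,0,0],0]]'
python3 - <<'E'
from h import *
T,im=snap('side','pics/s2.png'); print(inv(NO,NY,T[:3,3])); crop(im,200,150,180,135,'pics/s2c.png'); print(telemetry.sense()['ft_force'])
E
```

```text
time: 4.25
tool_pos: [554.2, 162.2, 80.4]
tcp_rot: [180.0, 0.0, 172.0]
ft_force: [0.3, 0.2, -0.1]
finger_gap: 0.2
[-60.03151002  -2.0095267   80.40286429]
[-0.09751541 -0.48143493 -0.32259563]
```

View pics/s2c.png

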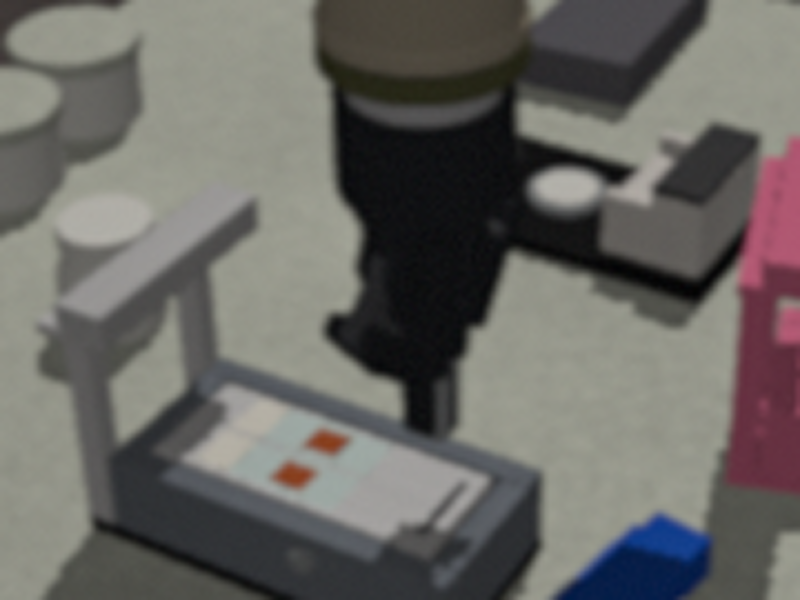

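```bash
python3 -m inch '[[[0.1,0.15,1.2],[0,0,0],0],[[0.1,0.15,1.5],[0,0,0],0],[[0.1,0.15,1.8],[0,0,0],0],[[0.1,0.15,2.0],[0,0,0],0],[[0.1,0.15,2.2],[0,0,0],0],[[0.1,0.15,2.4],[0,0,0],0]]'; python3 -m inch '[[[0,0,0.2],[0,0,0],0],[[0,0,0.4],[0,0,0],0],[[0,0,0.6],[0,0,0],0],[[0,0,0.7],[0,0,0],0]]'
python3 - <<'E'
from h import *
T,im=snap('side','pics/s3.png'); print(inv(NO,NY,T[:3,3])); crop(im,200,150,180,135,'pics/s3c.png'); print(telemetry.sense()['ft_force'])
E
```

```text
time: 4.9
tool_pos: [553.3, 163.5, 55.6]
tcp_rot: [180.0, 0.0, 171.9]
ft_force: [1.0, -0.0, 0.3]
finger_gap: -0.1
time: 5.3
tool_pos: [553.0, 163.5, 48.3]
tcp_rot: [-180.0, -0.0, 171.9]
ft_force: [0.6, -0.8, 0.9]
finger_gap: 0.2
[-61.34161946  -0.89927979  48.31179426]
[ 0.60571768 -0.95803979  0.38409197]
```

View pics/s3c.png

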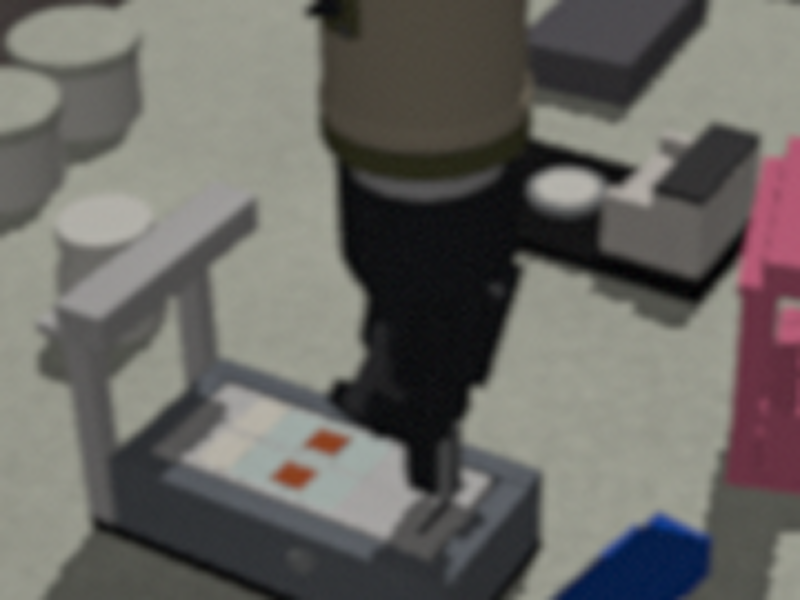

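```bash
python3 - <<'E'
from h import *
T=tcp()
for z in (70,60,50,40,37): print(z,(proj('side',[T[0,3],T[1,3],z])-[200,150])*4.444)
E
python3 - <<'E'
from h import *
im=cv2.imread('pics/s3.png'); crop(im,260,200,70,70,'pics/s3d.png')
E
```

```text
70 [435.64241968 464.49063867]
60 [435.99805134 481.5322706 ]
50 [436.34933633 498.36561284]
40 [436.69635385 514.99446089]
37 [436.79963856 519.94379502]
```

View pics/s3d.png

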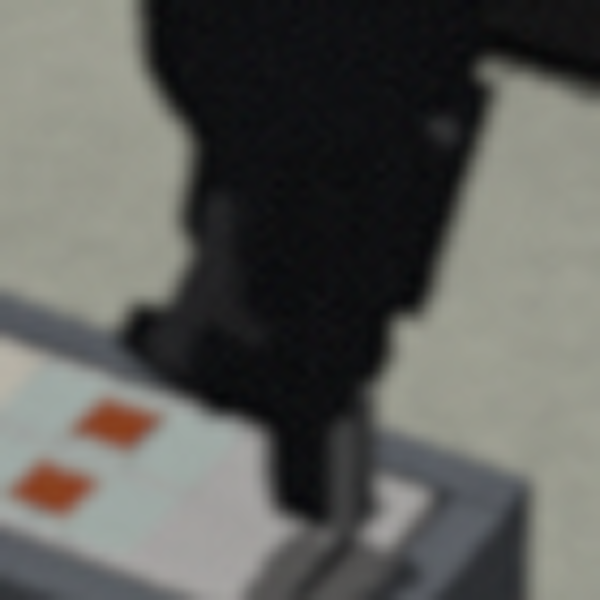

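```bash
python3 -m inch '[[[0,0,0.1],[0,0,0],0],[[0,0,0.2],[0,0,0],0]]';python3 -m inch '[[[0,0,0.1],[0,0,0],0],[[0,0,0.2],[0,0,0],0]]'
python3 - <<'E'
from h import *
T,im=snap('wrist','pics/w3.png'); print(inv(NO,NY,T[:3,3])); print(telemetry.sense()['ft_force'])
E
```

```text
time: 5.55
tool_pos: [553.2, 163.5, 46.6]
tcp_rot: [180.0, 0.0, 171.9]
ft_force: [0.9, 0.2, -0.4]
finger_gap: -0.2
time: 5.75
tool_pos: [553.2, 163.5, 44.6]
tcp_rot: [180.0, 0.0, 171.9]
ft_force: [0.6, 0.0, -0.6]
finger_gap: -0.1
[-61.19991466  -0.85023784  44.55577704]
[ 0.21024667  0.38386487 -0.74567938]
```

View pics/w3.png

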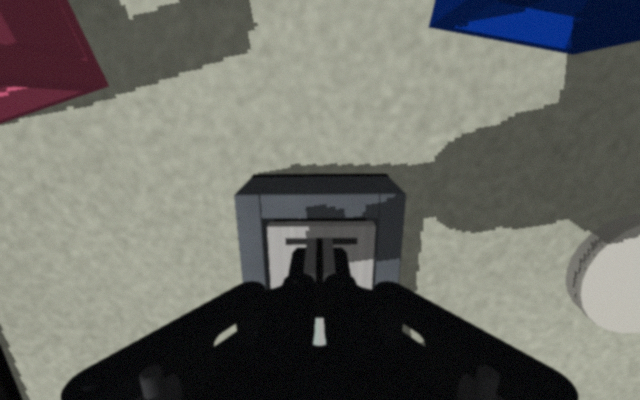

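```bash
for i in 1 2 3; do python3 -m inch '[[[0,0,0.1],[0,0,0],0],[[0,0,0.2],[0,0,0],0]]' | egrep 'time|pos|force';done
python3 - <<'E'
from h import *
T,im=snap('side','pics/s4.png'); print(inv(NO,NY,T[:3,3])); print(telemetry.sense()['ft_force']); crop(im,220,180,110,100,'pics/s4c.png')
E
```

```text
time: 6.0
tool_pos: [553.2, 163.5, 42.6]
ft_force: [0.2, 0.5, -0.0]
time: 6.2
tool_pos: [553.1, 163.5, 40.5]
ft_force: [-0.3, -0.2, 0.2]
time: 6.4
tool_pos: [553.1, 163.6, 39.0]
ft_force: [-5.0, 0.1, 7.9]
[-61.26599255  -0.79193628  38.99044055]
[-3.72756663 -0.77603639  4.73483325]
```

View pics/s4c.png

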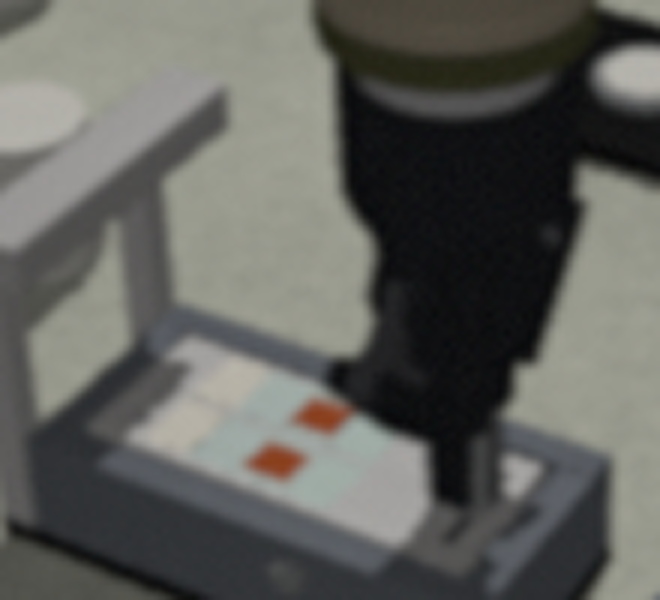

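Contact came at TCP z≈39.5, with the picture and the 8 N reading agreeing. So the shut fingertips are about 10.5 mm behind the reported TCP, not ahead of it. I'll allow for that and keep pressing.

```bash
python3 -m inch '[[[0,0,0.2],[0,0,0],0],[[0,0,0.4],[0,0,0],0],[[0,0,0.6],[0,0,0],0]]' | egrep 'time|pos|force';python3 -m inch '[[[0,0,0.2],[0,0,0],0],[[0,0,0.4],[0,0,0],0]]' | egrep 'time|pos|force'
python3 - <<'E'
from h import *
T,im=snap('side','pics/s5.png'); print(inv(NO,NY,T[:3,3])); print(telemetry.sense()['ft_force']); crop(im,210,170,120,110,'pics/s5c.png')
E
```

```text
time: 6.75
tool_pos: [552.4, 163.9, 33.3]
ft_force: [-8.8, -0.1, 10.2]
time: 6.95
tool_pos: [551.7, 163.9, 28.8]
ft_force: [-8.9, 1.1, 8.4]
[-62.71009271  -0.6118222   28.82375485]
[-7.60607713  1.84130312  7.53777407]
```

View pics/s5c.png

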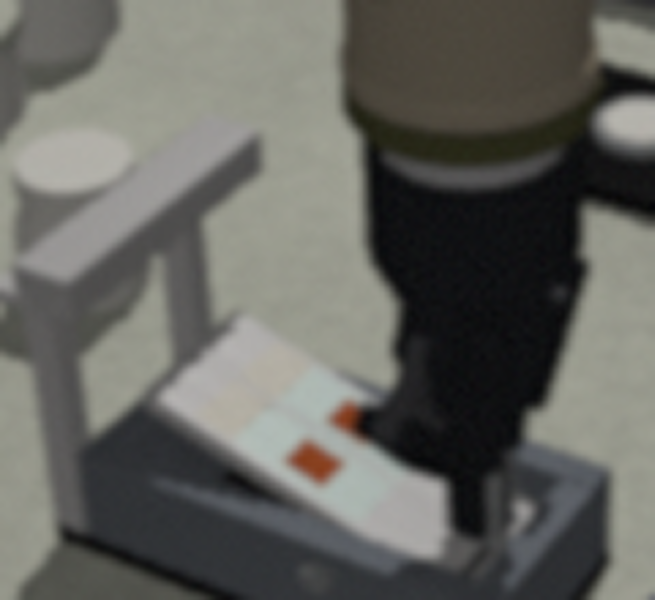

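```bash
python3 -m inch '[[[0,0,0.2],[0,0,0],0],[[0,0,0.35],[0,0,0],0],[[0,0,0.35],[0,0,0],0]]' | egrep 'time|pos|force'
python3 - <<'E'
from h import *
T,im=snap('side','pics/s6.png'); print(inv(NO,NY,T[:3,3])); print(telemetry.sense()['ft_force']); crop(im,210,170,120,110,'pics/s6c.png')
E
```

```text
time: 7.3
tool_pos: [551.5, 163.9, 24.7]
ft_force: [-7.1, 2.1, 6.1]
[-62.93991908  -0.68260911  24.72660413]
[-7.36837829  2.68046591  5.33768233]
```

View pics/s6c.png

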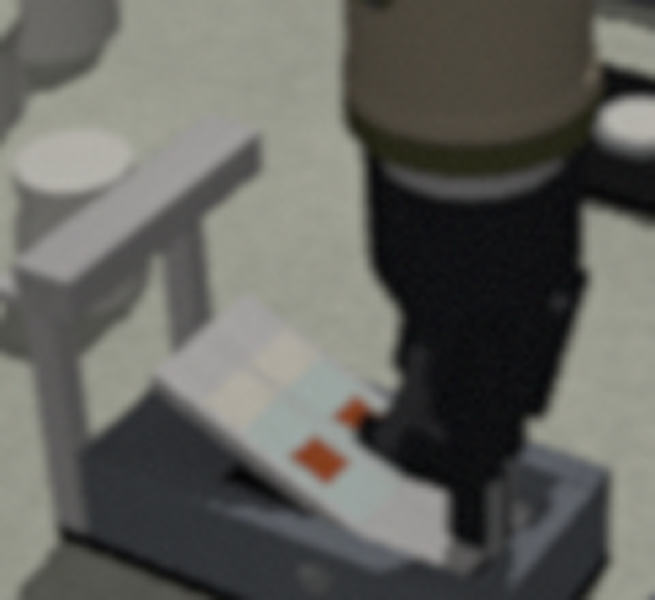

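```bash
python3 -m inch '[[[0,0,0.05],[0,0,0],0],[[0,0,0.1],[0,0,0],0]]' | egrep 'time|pos|force'
python3 -m inch '[[[0,0,-2],[0,0,0],0],[[0,0,-5],[0,0,0],0],[[0,0,-10],[0,0,0],0.5],[[0,0,-13],[0,0,0],0.8],[[0,0,-13],[0,0,0],0.8],[[0,0,-13],[0,0,0],0.8],[[0,0,-13],[0,0,0],0.8],[[0,0,-13],[0,0,0],0.8]]'
python3 - <<'E'
from h import *
T,im=snap('side','pics/s7.png'); print(inv(NO,NY,T[:3,3])); np.save('T7.npy',T); crop(im,200,120,160,130,'pics/s7c.png')
T,im=snap('wrist','pics/w7.png')
T,im=snap('scene','pics/c7.png');crop(im,320,180,100,100,'pics/c7c.png')
E
```

```text
time: 7.55
tool_pos: [551.5, 163.9, 23.9]
ft_force: [-9.0, 1.9, 6.4]
time: 8.35
tool_pos: [551.9, 163.2, 152.0]
tcp_rot: [-179.9, -0.2, 171.9]
ft_force: [0.5, 0.8, 1.0]
finger_gap: 68.4
[-62.42687394  -1.31392097 151.99205731]
```

View pics/s7c.png

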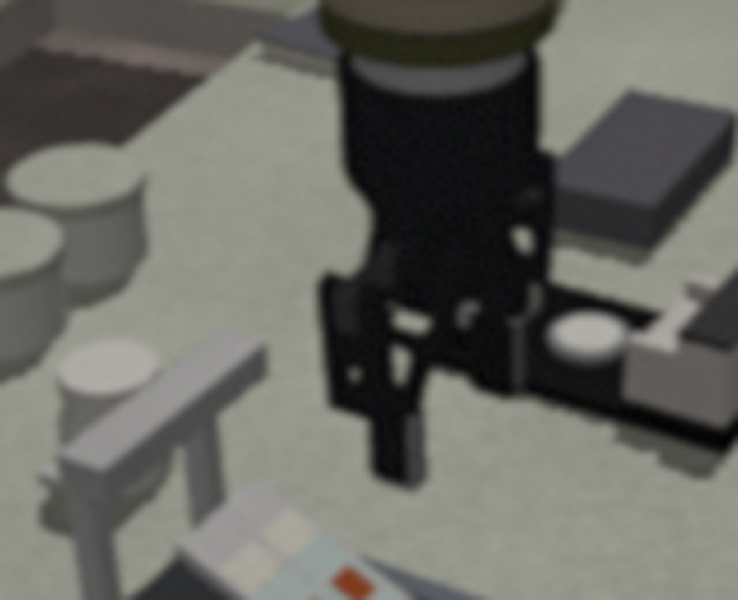

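View pics/w7.png

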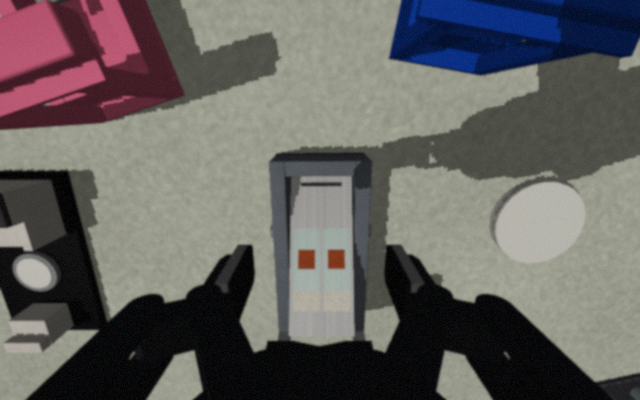

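View pics/c7c.png

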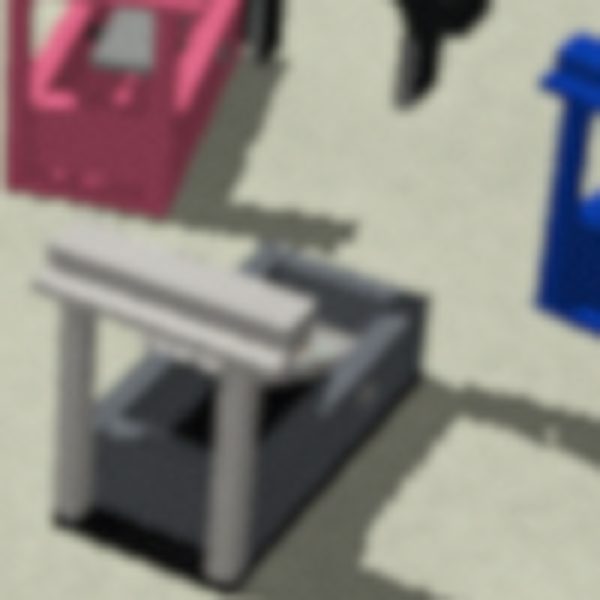

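```bash
python3 - <<'E'
from h import *
T=np.load('T7.npy')
def zat(pix,tx,ty):
    u=np.array([200,120])+np.array(pix)/4.6125
    best=min(np.arange(-60,30,.5),key=lambda z:np.linalg.norm(proj('side',(T@[tx,ty,z,1])[:3])-u)); 
    return best,(proj('side',(T@[tx,ty,best,1])[:3])-u).round(2)
print(zat((408,488),11,48.7),zat((375,474),-11,48.7),zat((424,480),11,34.2))
# wrist view: tip corners inner, tool frame from mount
K,M=cam('wrist',np.eye(4))
for uv,ty in (((253,247),-34.2),((387,247),34.2),((240,246),-38),((398,246),38)):
    d=M[:3,:3]@np.linalg.solve(K,[uv[0],uv[1],1]); o=M[:3,3]; t=(ty-o[1])/d[1]; print(uv,(o+t*d).round(1))
E
```

```text
(np.float64(-24.0), array([0.28, 0.02])) (np.float64(-22.5), array([-2.88,  0.21])) (np.float64(-19.0), array([ 1.17, -0.11]))
(253, 247) [  6.9 -34.2 -16.4]
(387, 247) [  9.   34.2 -20.4]
(240, 246) [ 12.3 -38.  -26. ]
(398, 246) [ 12.4  38.  -26.1]
```

```bash
python3 - <<'E'
from h import *
im=cv2.imread('pics/s7.png'); 
big=cv2.resize(im,None,fx=6,fy=6,interpolation=cv2.INTER_CUBIC)
for a,col in((.44,(255,0,0)),(.48,(0,255,0)),(.5,(0,0,255))):
    for s,y in((95,30),(95,-30),(-55,30),(-55,-30)):
        p=proj('side',loc(NO,NY,[-20+s*np.cos(a)-14*np.sin(a),y,36+s*np.sin(a)+14*np.cos(a)])); print(a,s,y,p.round(1)); cv2.circle(big,tuple((p*6+2.5).astype(int)),3,col,-1)
cv2.imwrite('pics/s7t.png',big[215*6:290*6,215*6:335*6])
E
```

```text
0.44 95 30 [239. 237.]
0.44 95 -30 [256.3 222.1]
0.44 -55 30 [296.5 282.8]
0.44 -55 -30 [311.4 265.4]
0.48 95 30 [239.8 236.1]
0.48 95 -30 [257.  221.2]
0.48 -55 30 [296.3 283.6]
0.48 -55 -30 [311.2 266.2]
0.5 95 30 [240.1 235.6]
0.5 95 -30 [257.4 220.7]
0.5 -55 30 [296.2 283.9]
0.5 -55 -30 [311.1 266.5]
```

View pics/s7t.png

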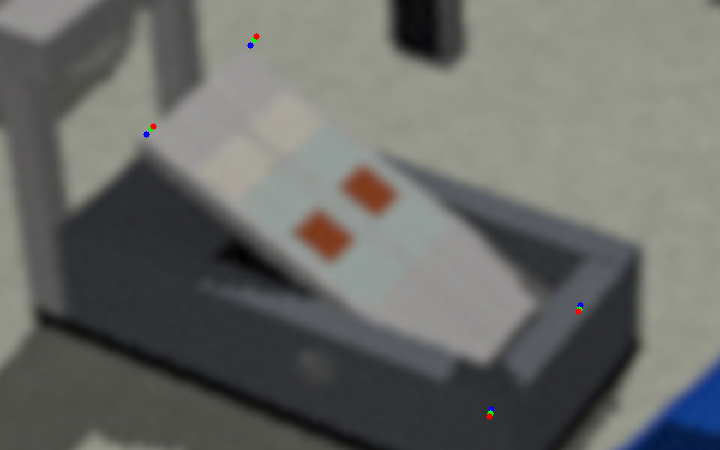

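```bash
python3 - <<'E'
from h import *
T=np.load('T7.npy')
def blobs(fn,roi):
    im=cv2.imread(fn).astype(int); x0,y0,x1,y1=roi
    m=(im[:,:,2]-im[:,:,0]>50)[y0:y1,x0:x1].astype(np.uint8); n,l,s,c=cv2.connectedComponentsWithStats(m)
    return sorted([tuple(c[i]+[x0,y0]) for i in range(1,n) if s[i,4]>10])
A=blobs('pics/w7.png',(280,230,360,280)); B=blobs('pics/s7.png',(255,235,300,262)); print(A,B)
for p in((617.6,141.2,50),(621.5,169.3,50)): print('level',inv(NO,NY,p).round(1))
for a,b in zip(A,B[::-1]): 
    q=tri([ray('wrist',a,T),ray('side',b)]); print('tilted nest',inv(NO,NY,q).round(1))
for a in(.36,.4,.44,.48):
    s=25;print(a,(-20+s*np.cos(a)-14*np.sin(a)).round(1),(36+s*np.sin(a)+14*np.cos(a)).round(1))
    for p in ((-14.8),(13.6)):
        x=np.array([-20+s*np.cos(a)-14*np.sin(a),p,36+s*np.sin(a)+14*np.cos(a)]); print(proj('wrist',loc(NO,NY,x),T).round(1),proj('side',loc(NO,NY,x)).round(1))
E
```

```text
[(np.float64(306.2894736842105), np.float64(259.0230263157895)), (np.float64(335.7119205298013), np.float64(258.9370860927152))] [(np.float64(268.62857142857143), np.float64(253.82857142857142)), (np.float64(276.27272727272725), np.float64(246.27272727272728))]
level [  5.7 -14.   50. ]
level [ 5.7 14.3 50. ]
tilted nest [ -0.7 -13.8  57.9]
tilted nest [-0.4 14.2 57.5]
0.36 -1.5 57.9
[305.3 258.7] [277.1 246.3]
[335.2 258.7] [269.4 253.8]
0.4 -2.4 58.6
[305.3 258.2] [277.4 246.1]
[335.3 258.2] [269.8 253.7]
0.44 -3.3 59.3
[305.2 257.7] [277.8 246. ]
[335.3 257.7] [270.1 253.6]
0.48 -4.3 60.0
[305.2 257.1] [278.1 245.9]
[335.4 257.1] [270.5 253.5]
```

The side and wrist triangulation of the orange squares gives a tilt of only about 0.35 rad. I'll press further, to 20 mm down.

```bash
python3 -m inch '[[[-0.2,0.1,2],[0,0,0],0],[[-0.2,0.1,4],[0,0,0],0],[[-0.2,0.1,6],[0,0,0],0],[[-0.2,0.1,7],[0,0,0],0],[[-0.2,0.1,9],[0,0,0],0],[[-0.2,0.1,11.5],[0,0,0],0],[[-0.2,0.1,12.4],[0,0,0],0],[[-0.2,0.1,12.6],[0,0,0],0],[[-0.2,0.1,12.8],[0,0,0],0],[[-0.2,0.1,13.0],[0,0,0],0]]'
python3 -m inch '[[[0,0,0.2],[0,0,0],0],[[0,0,0.3],[0,0,0],0]]' | egrep 'time|pos|force'
```

```text
time: 9.5
tool_pos: [556.4, 164.5, 25.7]
tcp_rot: [180.0, 0.1, 171.9]
ft_force: [-4.3, -0.6, 9.0]
finger_gap: 0.3
time: 9.7
tool_pos: [556.6, 164.5, 24.1]
ft_force: [-9.5, -1.9, 19.6]
```

```bash
python3 - <<'E'
from h import *
T,im=snap('side','pics/s8.png'); print(inv(NO,NY,T[:3,3]),telemetry.sense()['ft_force']); big=cv2.resize(im,None,fx=6,fy=6,interpolation=cv2.INTER_CUBIC)
cv2.imwrite('pics/s8t.png',big[205*6:290*6,215*6:335*6])
E
```

```text
[-57.97865526   0.61503487  24.12817783] [-8.98363544 -1.52985244 16.21867603]
```

View pics/s8t.png

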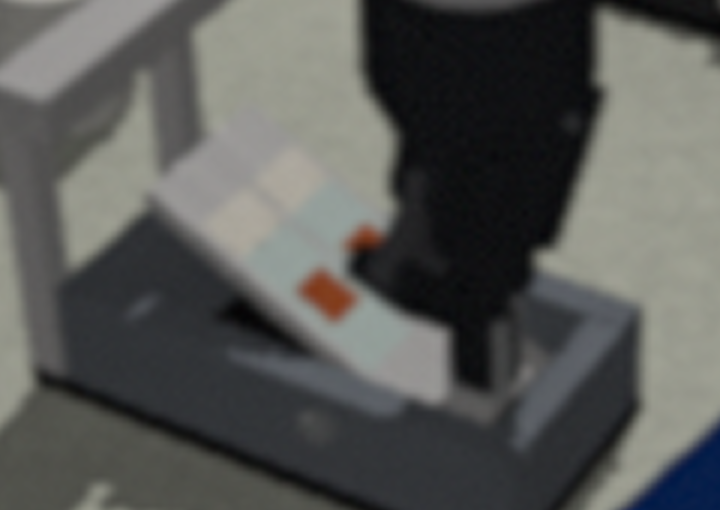

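```bash
python3 -m inch '[[[0,0,0.1],[0,0,0],0],[[0,0,0.1],[0,0,0],0]]' | egrep 'time|pos|force';python3 -m inch '[[[0,0,0.1],[0,0,0],0],[[0,0,0.1],[0,0,0],0]]' | egrep 'time|pos|force'; python3 - <<'E'
from h import *
T,im=snap('side','pics/s9.png'); print(inv(NO,NY,T[:3,3]),telemetry.sense()['ft_force']); big=cv2.resize(im,None,fx=6,fy=6,interpolation=cv2.INTER_CUBIC)
cv2.imwrite('pics/s9t.png',big[205*6:290*6,215*6:335*6])
E
```

```text
time: 9.95
tool_pos: [556.6, 164.5, 24.0]
ft_force: [-12.4, -3.2, 21.4]
time: 10.15
tool_pos: [556.6, 164.6, 23.7]
ft_force: [-14.8, -5.3, 28.5]
[-57.91494589   0.67728158  23.71228729] [-15.60769644  -2.98644276  28.40971182]
```

View pics/s9t.png

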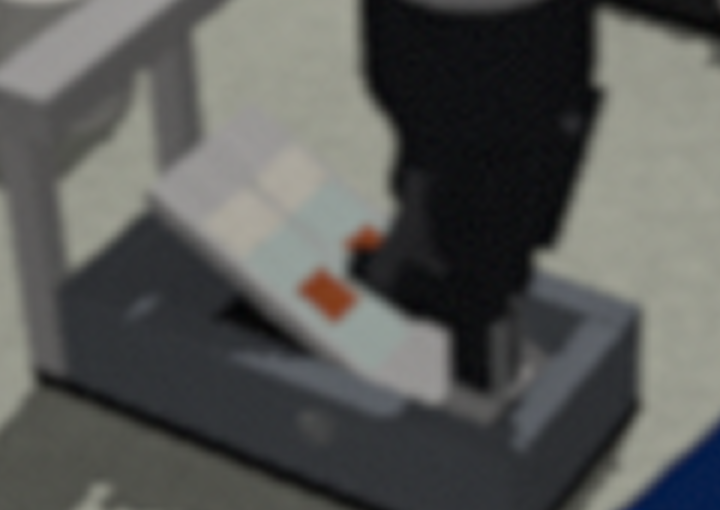

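```bash
python3 -m inch '[[[0,0,-2],[0,0,0],0],[[0,0,-5],[0,0,0],0],[[0,0,-10],[0,0,0],0.5],[[0,0,-14],[0,0,0],1],[[0,0,-14],[0,0,0],1],[[0,0,-14],[0,0,0],1],[[0,0,-14],[0,0,0],1],[[0,0,-14],[0,0,0],1]]' | egrep 'time|pos|gap'
python3 - <<'E'
from h import *
Tw,w=snap('wrist','pics/w10.png'); T,sd=snap('side','pics/s10.png'); np.save('T10.npy',T)
def blobs(im,roi):
    im=im.astype(int); x0,y0,x1,y1=roi
    m=(im[:,:,2]-im[:,:,0]>50)[y0:y1,x0:x1].astype(np.uint8); n,l,s,c=cv2.connectedComponentsWithStats(m)
    return sorted([tuple(c[i]+[x0,y0]) for i in range(1,n) if s[i,4]>10])
A=blobs(w,(280,220,360,290)); B=blobs(sd,(255,225,300,262)); print(A,B)
for a,b in zip(A,B[::-1]): 
    q=tri([ray('wrist',a,Tw),ray('side',b)]); print('tilted nest',inv(NO,NY,q).round(1))
for a in(.4,.44,.48,.5):
    s=25.7
    for p in ((-14),(14.3)):
        x=np.array([-20+s*np.cos(a)-14*np.sin(a),p,36+s*np.sin(a)+14*np.cos(a)]); print(a,x.round(1),proj('wrist',loc(NO,NY,x),Tw).round(1),proj('side',loc(NO,NY,x)).round(1))
# wrist: plate far end row, dark line row
for a in(.4,.44,.48,.5):
    for s in (95,-55): print(a,s,proj('wrist',loc(NO,NY,[-20+s*np.cos(a)-14*np.sin(a),0,36+s*np.sin(a)+14*np.cos(a)]),Tw).round(1))
crop(w,220,130,200,270,'pics/w10c.png')
E
```

```text
time: 11.0
tool_pos: [554.2, 164.0, 157.4]
finger_gap: 84.8
[(np.float64(305.44718309859155), np.float64(247.55633802816902)), (np.float64(334.45360824742266), np.float64(246.96907216494844))] [(np.float64(271.5), np.float64(255.5)), (np.float64(278.72727272727275), np.float64(247.9090909090909))]
tilted nest [ -6.8 -13.7  56.1]
tilted nest [-7.4 14.3 56.2]
0.4 [ -1.8 -14.   58.9] [305.1 254. ] [276.9 246.1]
0.4 [-1.8 14.3 58.9] [334.6 254. ] [269.3 253.7]
0.44 [ -2.7 -14.   59.6] [305.1 253.5] [277.3 246. ]
0.44 [-2.7 14.3 59.6] [334.6 253.5] [269.7 253.6]
0.48 [ -3.7 -14.   60.3] [305.  252.9] [277.7 245.9]
0.48 [-3.7 14.3 60.3] [334.7 252.9] [270.  253.5]
0.5 [ -4.2 -14.   60.6] [305.  252.6] [277.8 245.8]
0.5 [-4.2 14.3 60.6] [334.7 252.6] [270.2 253.4]
0.4 95 [319.8 328.9]
0.4 -55 [319.6 171.3]
0.44 95 [319.8 329.6]
0.44 -55 [319.6 171.2]
0.48 95 [319.8 330.2]
0.48 -55 [319.6 171.2]
0.5 95 [319.8 330.4]
0.5 -55 [319.6 171.3]
```

View pics/w10c.png

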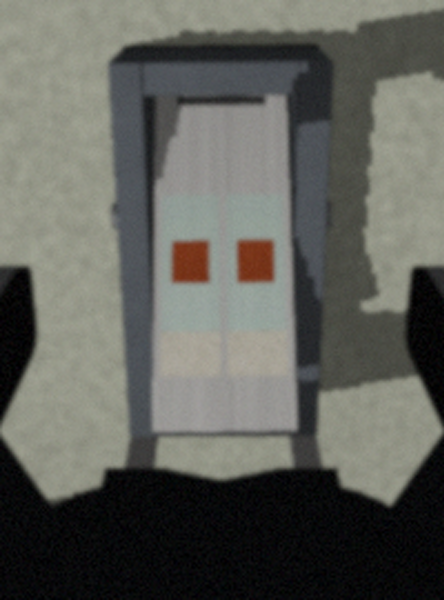

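```bash
python3 - <<'E'
from h import *
im=cv2.imread('pics/s10.png'); big=cv2.resize(im,None,fx=6,fy=6,interpolation=cv2.INTER_CUBIC)
cv2.imwrite('pics/s10t.png',big[205*6:290*6,215*6:335*6])
E
```

```text
(no output)
```

View pics/s10t.png

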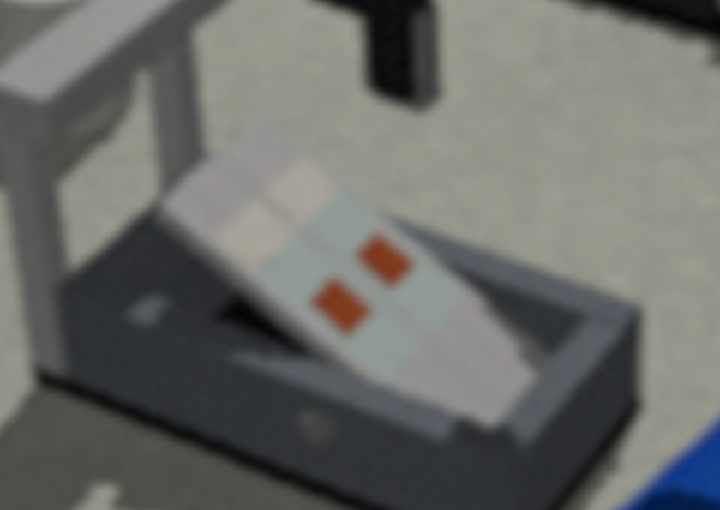

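```bash
python3 - <<'E'
from h import *
from scipy.optimize import least_squares
T=np.load('T10.npy')
def P(s,y,a,d,h): return loc(NO,NY,[-20+(s-d)*np.cos(a)-h*np.sin(a),y,36+(s-d)*np.sin(a)+h*np.cos(a)])
obs=[('wrist',25.7,-14,(305.45,247.56)),('wrist',25.7,14.3,(334.45,246.97)),('side',25.7,14.3,(271.5,255.5)),('side',25.7,-14,(278.73,247.9)),('side',95,30,(240.75,238.9)),('side',95,-30,(257.6,224.2)),('wrist',95,-30,(289,324.4)),('wrist',95,30,(353.5,324.4))]
def f(p,full=False,free=True):
    a,d=p[:2]; h=p[2] if len(p)>2 else 14
    r=np.array([proj(c,P(s,y,a,d,h),T)-np.array(u) for c,s,y,u in obs]); return r.ravel()
for x0 in((.45,4),(.45,4,14)):
    r=least_squares(f,x0); print(r.x,r.cost); print(r.fun.reshape(-1,2).round(1).tolist())
E
```

```text
[0.43664717 5.24385374] 3.7982460350579887
[[-0.3, 0.5], [0.1, 1.0], [0.1, -0.4], [0.5, -0.4], [0.2, -0.3], [0.5, -0.6], [-1.5, -0.7], [-1.4, -0.7]]
[ 0.46092139  4.912849   11.89875415] 3.506150443528081
[[-0.2, 0.5], [0.0, 1.0], [-0.1, 0.1], [0.2, 0.1], [0.2, -0.3], [0.5, -0.6], [-1.5, -0.6], [-1.4, -0.7]]
```

```bash
python3 - <<'E'
from h import *
T=tcp(); a=np.degrees(.45)
d=np.array([np.sin(.45),0,-np.cos(.45)])
g=np.array([44.3,0,45.4])
for b in (80,50,0): print(b,(g-b*d).round(1),rel(T,want(loc(NO,NY,g-b*d),a,NY)))
E
```

```text
80 [  9.5   0.  117.4] (array([-6.97,  0.04,  3.99]), array([-0.0014, -0.4525, -0.0022]))
50 [22.6  0.  90.4] (array([-8.28,  0.05,  6.69]), array([-0.0014, -0.4525, -0.0022]))
0 [44.3  0.  45.4] (array([-10.47,   0.05,  11.19]), array([-0.0014, -0.4525, -0.0022]))
```

```bash
python3 -m inch '[[[-3,0,0],[0,-0.15,0],1],[[-5,0,1],[0,-0.3,0],1],[[-7,0,2.5],[0,-0.452,0],1],[[-7,0,4],[0,-0.452,0],1],[[-7,0,4],[0,-0.452,0],1],[[-7,0,4],[0,-0.452,0],1],[[-7,0,4],[0,-0.452,0],1]]'
python3 - <<'E'
from h import *
a=.45;d=np.array([np.sin(a),0,-np.cos(a)]); g=np.array([44.3,0,45.4])
Tw,w=snap('wrist','pics/w11.png'); T,sd=snap('side','pics/s11.png'); T,sc=snap('scene','pics/c11.png'); print(inv(NO,NY,T[:3,3]))
np.save('T11.npy',T)
for b in (20,0): print(rel(T,want(loc(NO,NY,g-b*d),np.degrees(a),NY)))
crop(sd,200,130,160,130,'pics/s11c.png');crop(sc,320,160,110,110,'pics/c11c.png')
E
```

```text
time: 11.8
tool_pos: [626.1, 154.6, 121.1]
tcp_rot: [179.9, 26.0, 171.9]
ft_force: [0.7, 0.1, 0.1]
finger_gap: 85.2
[ 12.27217568   0.33453984 121.11631279]
(array([ 0.44, -0.03,  6.21]), array([-0.0003,  0.0043, -0.003 ]))
(array([ 0.44, -0.03,  8.21]), array([-0.0003,  0.0043, -0.003 ]))
```

View pics/s11c.png

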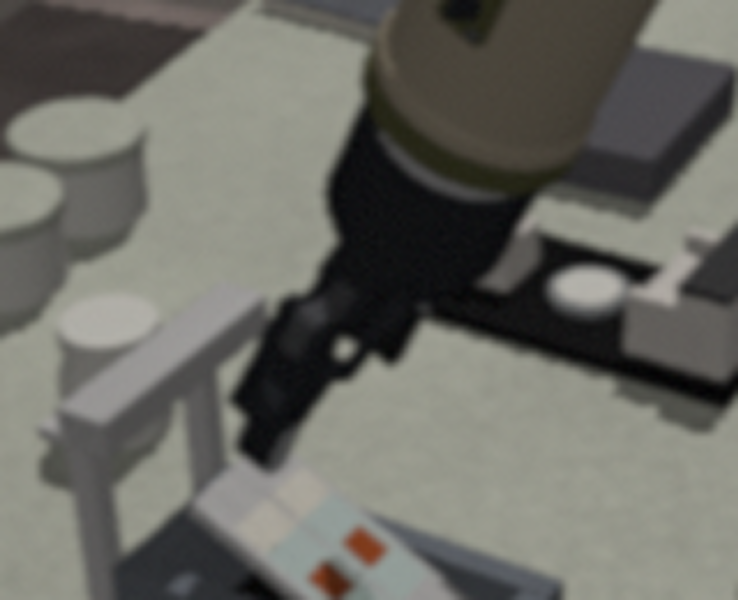

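View pics/w11.png

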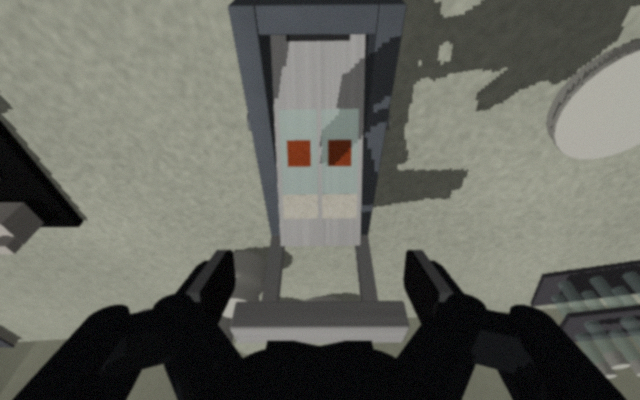

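View pics/c11c.png

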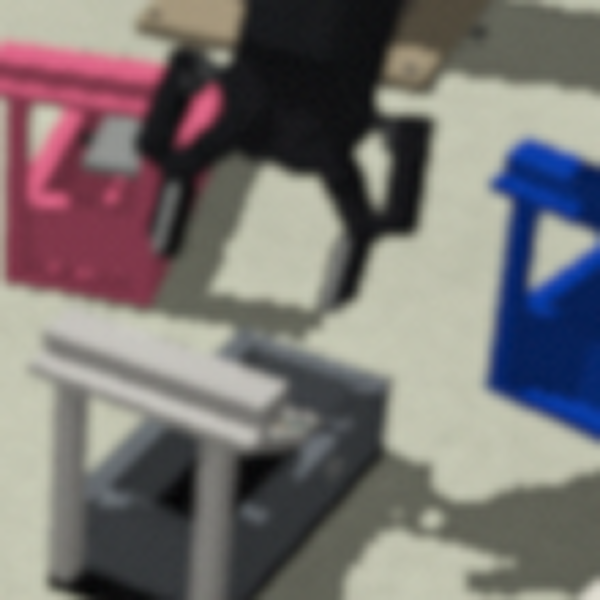

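```bash
python3 - <<'E'
from h import *
im=cv2.imread('pics/w11.png'); g=im.mean(2); T=np.load('T11.npy')
print([int(x) for x in g[240,268:372]]); print([int(x) for x in g[225:256,300]]); print([int(x) for x in g[225:256,340]]);print([int(x) for x in g[100,265:372]])
K,M=cam('wrist',np.eye(4))
for a,d in((.437,5.24),(.45,5),(.46,4.9),(.48,5)):
  for s,y in((95,30),(95,-30),(25.7,14.3),(25.7,-14),):
    p=loc(NO,NY,[-20+(s-d)*np.cos(a)-14*np.sin(a),y,36+(s-d)*np.sin(a)+14*np.cos(a)]); print(a,s,y,proj('wrist',p,T).round(1))
crop(im,260,20,120,240,'pics/w11c.png')
E
```

```text
[138, 129, 111, 89, 77, 73, 74, 70, 73, 72, 74, 86, 113, 139, 149, 149, 146, 146, 145, 148, 147, 144, 149, 147, 147, 149, 148, 147, 150, 146, 145, 145, 145, 147, 147, 148, 151, 151, 153, 149, 147, 149, 145, 143, 146, 141, 144, 144, 143, 142, 142, 142, 143, 144, 141, 142, 141, 142, 150, 149, 148, 147, 144, 144, 144, 145, 147, 148, 147, 142, 142, 143, 140, 142, 140, 141, 141, 143, 141, 143, 142, 145, 143, 143, 142, 139, 143, 140, 142, 142, 142, 130, 110, 84, 71, 69, 72, 71, 73, 79, 95, 120, 132, 139]
[146, 151, 147, 148, 147, 145, 145, 146, 144, 145, 148, 147, 145, 148, 145, 145, 142, 146, 145, 147, 141, 139, 139, 135, 136, 137, 140, 136, 138, 140, 136]
[142, 145, 142, 141, 143, 140, 145, 143, 143, 139, 142, 137, 139, 141, 139, 140, 138, 142, 140, 140, 138, 139, 134, 137, 136, 139, 141, 140, 142, 141, 139]
[75, 66, 49, 35, 26, 28, 27, 46, 75, 115, 136, 149, 148, 145, 148, 150, 148, 150, 148, 147, 150, 151, 151, 157, 153, 153, 152, 151, 150, 154, 153, 148, 147, 147, 148, 148, 150, 149, 147, 148, 152, 154, 153, 153, 151, 152, 151, 149, 149, 147, 150, 151, 151, 151, 151, 151, 146, 140, 145, 145, 148, 152, 154, 153, 150, 150, 152, 151, 151, 150, 152, 142, 124, 97, 90, 87, 90, 89, 91, 85, 85, 84, 88, 87, 83, 88, 94, 88, 89, 89, 87, 86, 85, 83, 86, 88, 86, 82, 73, 52, 38, 32, 28, 32, 34, 39, 39]
0.437 95 30 [357.9 243.6]
0.437 95 -30 [279.7 243.8]
0.437 25.7 14.3 [339.1 153.6]
0.437 25.7 -14 [298.2 153.7]
0.45 95 30 [358.  244.4]
0.45 95 -30 [279.5 244.5]
0.45 25.7 14.3 [339.1 153.7]
0.45 25.7 -14 [298.2 153.8]
0.46 95 30 [358.2 244.9]
0.46 95 -30 [279.3 245. ]
0.46 25.7 14.3 [339.1 153.7]
0.46 25.7 -14 [298.2 153.8]
0.48 95 30 [358.5 245.5]
0.48 95 -30 [279.  245.6]
0.48 25.7 14.3 [339.2 153.2]
0.48 25.7 -14 [298.1 153.3]
```

View pics/w11c.png

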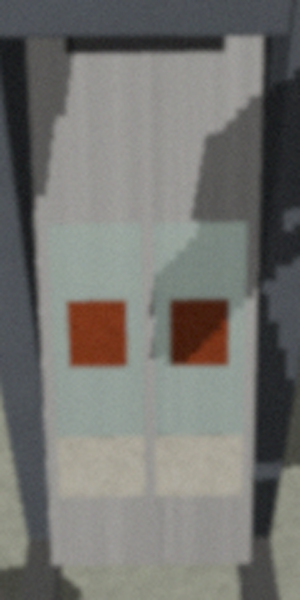

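```bash
python3 -m inch '[[[0.2,0.05,2],[0,0,0],1],[[0.45,0.05,4],[0,0,0],1],[[0.45,0.05,5.5],[0,0,0],1],[[0.45,0.05,6.5],[0,0,0],1],[[0.45,0.05,7.2],[0,0,0],1],[[0.45,0.05,7.7],[0,0,0],0.85],[[0.45,0.05,8.1],[0,0,0],0.85],[[0.45,0.05,8.1],[0,0,0],0.85]]'
python3 - <<'E'
from h import *
Tw,w=snap('wrist','pics/w12.png'); T,sd=snap('side','pics/s12.png'); print(inv(NO,NY,T[:3,3]),telemetry.sense()['ft_force'])
np.save('T12.npy',T)
crop(sd,210,170,130,100,'pics/s12c.png');crop(w,200,100,240,180,'pics/w12c.png')
E
```

```text
time: 12.75
tool_pos: [655.8, 150.4, 44.2]
tcp_rot: [-180.0, 25.9, 171.9]
ft_force: [1.3, 0.2, -0.7]
finger_gap: 72.6
[42.22916899  0.43896728 44.48714242] [-0.15480638 -0.0368465  -0.2361767 ]
```

View pics/s12c.png

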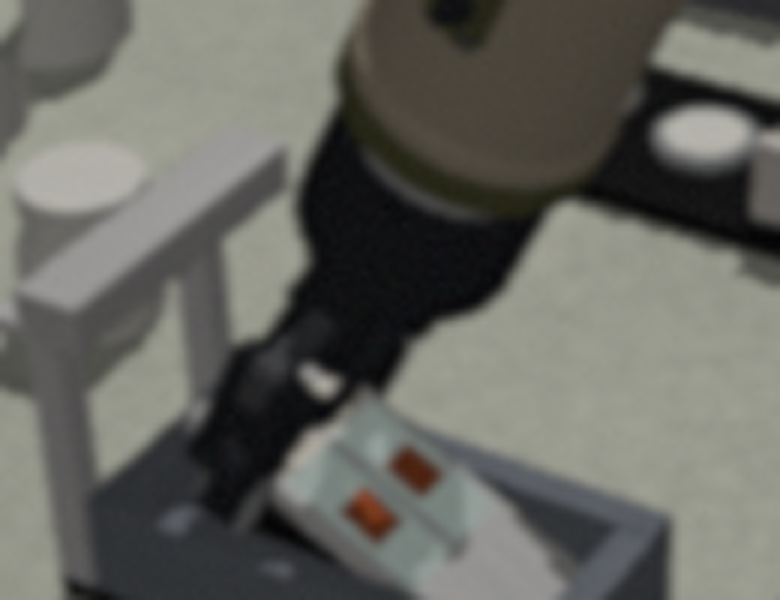

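View pics/w12c.png

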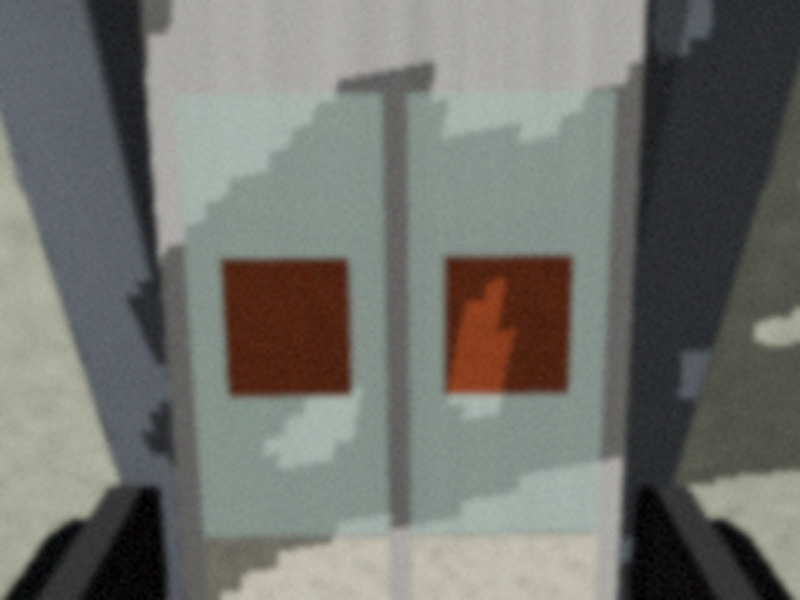

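```bash
python3 -m inch '[[[0,0,0],[0,0,0],0.6],[[0,0,0],[0,0,0],0.5],[[0,0,0],[0,0,0],0.5],[[0,0,0],[0,0,0],0.5],[[0,0,0],[0,0,0],0.5]]' 80
python3 - <<'E'
from h import *
Tw,w=snap('wrist','pics/w13.png'); T,sd=snap('side','pics/s13.png'); print(inv(NO,NY,T[:3,3]),telemetry.sense()['ft_force'],telemetry.sense()['finger_gap'])
crop(sd,210,170,130,100,'pics/s13c.png');crop(w,200,100,240,180,'pics/w13c.png')
E
```

```text
time: 13.35
tool_pos: [656.1, 150.6, 45.0]
tcp_rot: [180.0, 26.0, 171.9]
ft_force: [-2.4, 0.2, 5.1]
finger_gap: 58.4
[42.4847408   0.60398575 44.95451764] [-2.78594414 -0.79801571  5.77947321] 58.30915914231246
```

View pics/s13c.png

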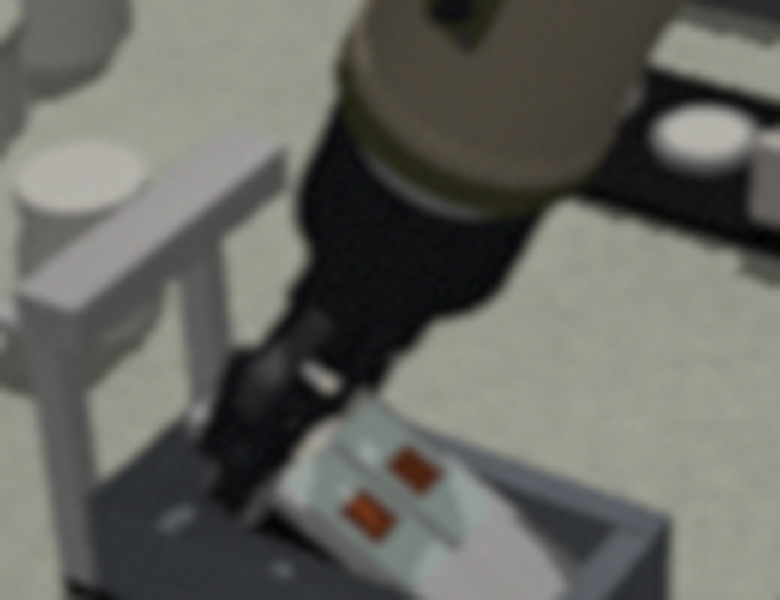

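View pics/w13c.png

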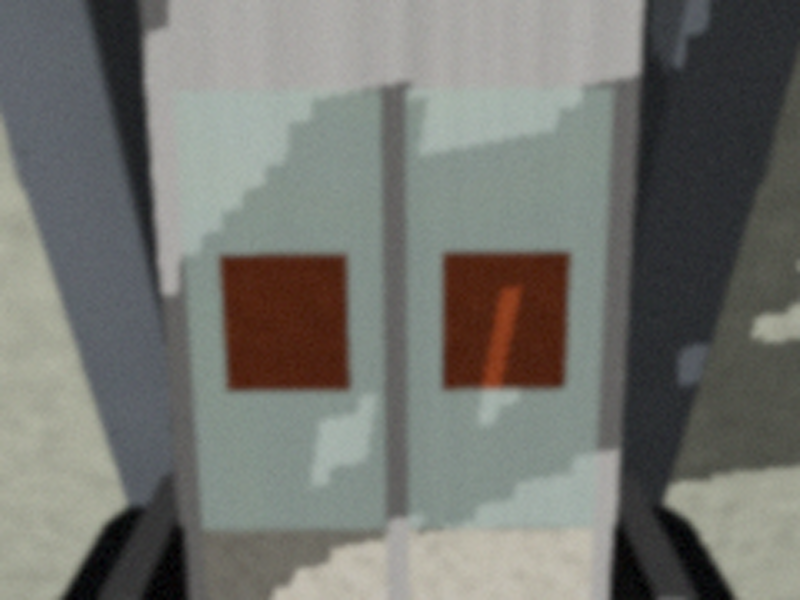

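```bash
python3 -m inch '[[[-0.2,0,-0.4],[0,0,0],0.5],[[-0.44,0,-0.9],[0,0,0],0.5],[[-0.9,0,-1.8],[0,0,0],0.5],[[-1.3,0,-2.7],[0,0,0],0.5],[[-1.75,0,-3.6],[0,0,0],0.5],[[-2.6,0,-5.4],[0,0,0],0.5],[[-3.5,0,-7.2],[0,0,0],0.5],[[-4.4,0,-9],[0,0,0],0.5],[[-5.5,0,-11.3],[0,0,0],0.5],[[-5.5,0,-11.3],[0,0,0],0.5],[[-5.5,0,-11.3],[0,0,0],0.5]]'
python3 - <<'E'
from h import *
Tw,w=snap('wrist','pics/w14.png'); T,sd=snap('side','pics/s14.png'); print(inv(NO,NY,T[:3,3]),telemetry.sense()['ft_force'],telemetry.sense()['finger_gap'])
np.save('T14.npy',T)
crop(sd,180,110,160,120,'pics/s14c.png');crop(w,200,40,240,180,'pics/w14c.png')
E
```

```text
time: 14.55
tool_pos: [656.2, 150.6, 171.1]
tcp_rot: [179.9, 26.0, 171.9]
ft_force: [-0.6, 0.4, -1.9]
finger_gap: 58.4
[ 41.77749491   0.25217011 169.2824038 ] [-0.70965931 -0.30183774 -2.33177158] 58.37171189418354
```

View pics/s14c.png

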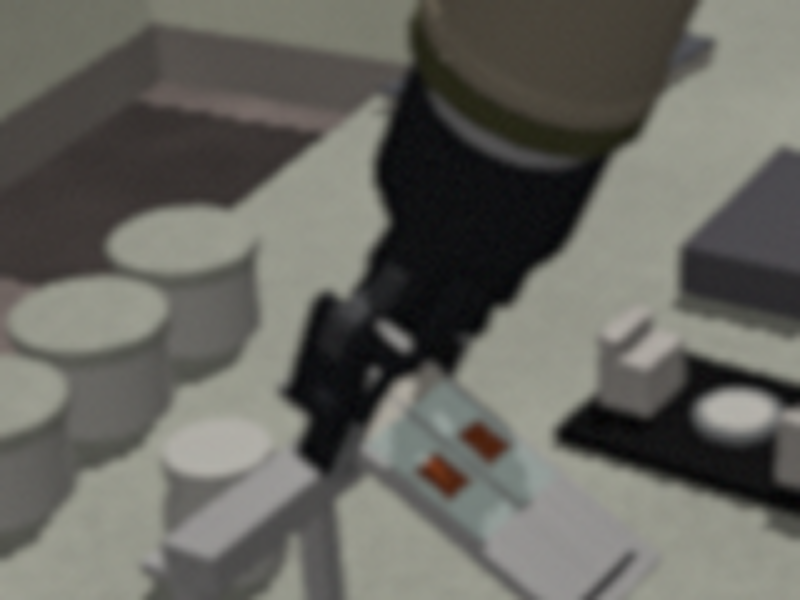

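View pics/w14.png

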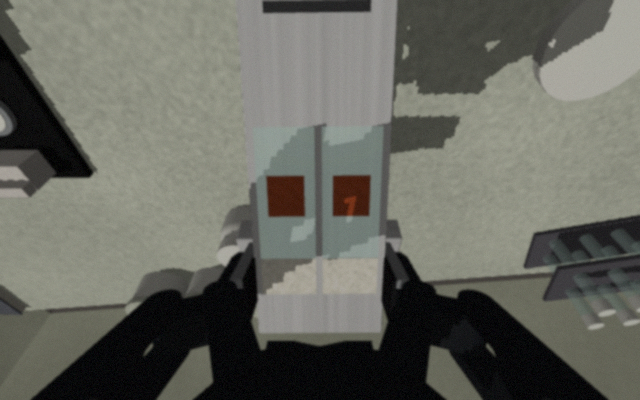

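```bash
python3 - <<'E'
from h import *
T1=np.load('T1.npy'); w1=cv2.imread('pics/w1.png'); w14=cv2.imread('pics/w14.png')
px=lambda u,v:inv(NO,NY,onz('wrist',(u,v),50,T1)).round(1)
# profiles
print('w1 sat col 306', [(r,int(w1[r,304:308,1].mean()-w1[r,304:308,2].mean())) for r in range(108,185,1)])
print('w1 dark line col318',[(r,int(w1[r,312:324].mean())) for r in range(62,80)])
print('w1 dark row72',[(c,int(w1[71:73,c].mean())) for c in range(294,342)])
print('w14 col 285',[(r,int(w14[r,280:290,1].mean()-w14[r,280:290,2].mean())) for r in list(range(120,131))+list(range(250,300))])
print('w14 dark col',[(r,int(w14[r,300:330].mean())) for r in range(0,18)])
print('w14 dark row6',[(c,int(w14[4:8,c].mean())) for c in list(range(255,272))+list(range(363,380))])
crop(w14,230,220,180,130,'pics/w14e.png')
E
```

```text
w1 sat col 306 [(108, -2), (109, -1), (110, -1), (111, -1), (112, -2), (113, -1), (114, 0), (115, 6), (116, 9), (117, 10), (118, 11), (119, 11), (120, 13), (121, 11), (122, 12), (123, 11), (124, 11), (125, 12), (126, 13), (127, 11), (128, 9), (129, 11), (130, 12), (131, 12), (132, 9), (133, 3), (134, -16), (135, -46), (136, -65), (137, -70), (138, -71), (139, -73), (140, -73), (141, -70), (142, -72), (143, -72), (144, -69), (145, -70), (146, -70), (147, -69), (148, -70), (149, -64), (150, -43), (151, -12), (152, 6), (153, 10), (154, 11), (155, 11), (156, 12), (157, 11), (158, 10), (159, 11), (160, 11), (161, 12), (162, 11), (163, 11), (164, 13), (165, 12), (166, 11), (167, 8), (168, 4), (169, 0), (170, -3), (171, -5), (172, -5), (173, -3), (174, -3), (175, -4), (176, -4), (177, -3), (178, -5), (179, -4), (180, -3), (181, -4), (182, -3), (183, -4), (184, -3)]
w1 dark line col318 [(62, 76), (63, 118), (64, 144), (65, 151), (66, 151), (67, 151), (68, 146), (69, 129), (70, 94), (71, 58), (72, 47), (73, 70), (74, 111), (75, 140), (76, 150), (77, 151), (78, 152), (79, 151)]
w1 dark row72 [
[... 1106 characters left out ...]
0, -4), (291, -3), (292, -3), (293, -3), (294, -3), (295, -1), (296, -2), (297, 0), (298, -2), (299, -1)]
w14 dark col [(0, 68), (1, 50), (2, 39), (3, 37), (4, 37), (5, 37), (6, 36), (7, 37), (8, 37), (9, 36), (10, 40), (11, 59), (12, 95), (13, 124), (14, 138), (15, 141), (16, 142), (17, 142)]
w14 dark row6 [(255, 139), (256, 139), (257, 142), (258, 141), (259, 143), (260, 140), (261, 128), (262, 100), (263, 61), (264, 40), (265, 36), (266, 37), (267, 37), (268, 39), (269, 36), (270, 36), (271, 37), (363, 37), (364, 35), (365, 35), (366, 36), (367, 37), (368, 35), (369, 48), (370, 78), (371, 112), (372, 137), (373, 144), (374, 146), (375, 147), (376, 148), (377, 148), (378, 148), (379, 147)]
```

View pics/w14e.png

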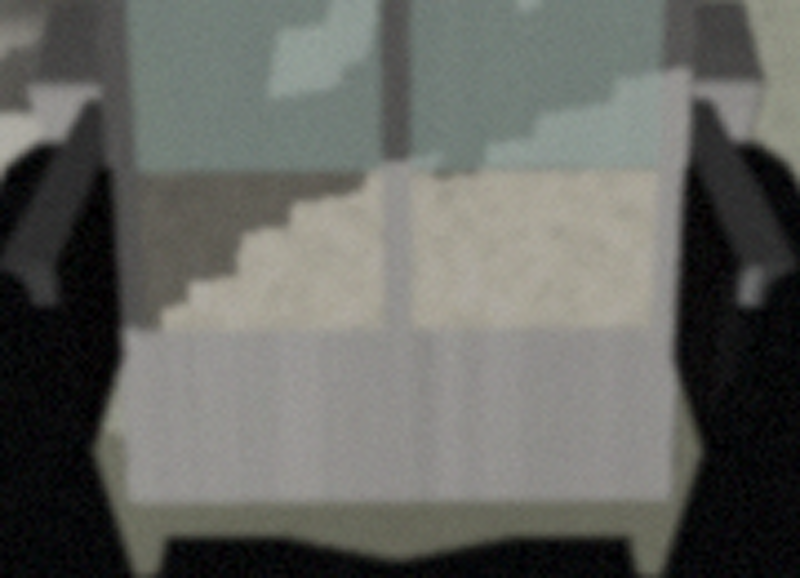

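```bash
python3 - <<'E'
from h import *
T1=np.load('T1.npy'); T14=np.load('T14.npy')
pl=lambda u,v:inv(NO,NY,onz('wrist',(u,v),50,T1))
w14=cv2.imread('pics/w14.png').astype(int)
m=(w14[:,:,2]-w14[:,:,0]>35)[150:240,250:390].astype(np.uint8); n,l,s,c=cv2.connectedComponentsWithStats(m); B=[(c[i]+[250,150],s[i]) for i in range(1,n) if s[i,4]>100]; print(B)
big=sorted([b[0] for b in B],key=lambda p:p[0])
xd=pl(318,73.8)[0]; ya=pl(298.5,72)[1]; yb=pl(336.3,72)[1]; print('dark lower x',xd,ya,yb,'teal',pl(305,114.6)[0],'cream',pl(305,168)[0])
K,_=cam('wrist',np.eye(4))
obj=[];img=[]
def add(x,y,u): obj.append((x,y,4.));img.append(u)
add(75,-30,(258.1,332.5)); add(75,30,(381.2,332.1))
w=(yb-ya)/2
add(xd,-w,(262.3,12.2)); add(xd,w,(370.8,12.2))
add(5.7,-14.15,(286.1,196)); add(5.7,14.15,(351.3,196)) if len(big)<2 else None
add(pl(305,168)[0],-14.15,(286,258.5))
add(pl(305,114.6)[0],-14.15,(285,126.2))
obj=np.array(obj);img=np.array(img,float)
ok,rv,tv=cv2.solvePnP(obj,img,K,None); pr=cv2.projectPoints(obj,rv,tv,K,None)[0].reshape(-1,2); print((pr-img).round(1).tolist())
M=viewer.camera_model('wrist')['mount']; P=np.eye(4); P[:3,:3]=cv2.Rodrigues(rv)[0]; P[:3,3]=tv.ravel(); Tp=M@P  # plate in tool
np.save('Tp.npy',Tp); print('plate in tool\n',Tp.round(3))
W=T14@Tp; ex=W[:3,0]; print('plate tilt',np.degrees(np.arcsin(ex[2])),'yaw',np.degrees(np.arctan2(ex[1],ex[0])),'centre',W[:3,3].round(1), 'toe z',(W@[-75,0,-4,1])[:3].round(1))
print('tool tilt',np.degrees(np.arctan2(T14[0,2],-T14[2,2])), np.degrees(np.arcsin(-T14[2,0])))
E
```

```text
[(array([285.33676471, 195.77720588]), array([  17,   27,   37,   39, 1360], dtype=int32)), (array([351.01249082, 195.11241734]), array([  84,   26,   36,   40, 1361], dtype=int32))]
dark lower x -64.39670462034043 -19.438593481101282 19.600377336151464 teal -23.92605016483768 cream 34.37444381171808
[[0.4, 0.5], [-0.9, 0.1], [1.6, 0.1], [-0.3, -0.6], [-0.6, 1.0], [1.8, -0.8], [-2.1, -0.2]]
plate in tool
 [[-9.9900e-01  6.0000e-03  3.5000e-02  4.5107e+01]
 [ 6.0000e-03  1.0000e+00  4.0000e-03 -1.9900e-01]
 [-3.5000e-02  4.0000e-03 -9.9900e-01 -2.9093e+01]
 [ 0.0000e+00  0.0000e+00  0.0000e+00  1.0000e+00]]
plate tilt 27.8417564623328 yaw -7.648816725198969 centre [602.5 157.7 175.8] toe z [538.7 166.2 137.2]
tool tilt 25.63108717875452 25.85545469545618
```

```bash
cat >> h.py <<'E'
PC=np.array([45.1,-0.1,-29.1]); DT=2.0   # plate centre in tool, plate tilt minus tool tilt (deg)
def place(b,xt,zt,back=0,up=0,y=0):
    r_=np.radians(b); u=np.array([np.cos(r_),0,np.sin(r_)]); n=np.array([-np.sin(r_),0,np.cos(r_)])
    C=np.array([xt,y,zt])+75*u+4*n+back*u+np.array([0,0,up])
    T=want([0,0,0],b-DT,FY); T[:3,3]=loc(FO,FY,C)-T[:3,:3]@PC; return T
E
python3 - <<'E'
from h import *
T=tcp(); print(T[:3,3])
for nm,a in dict(A=(17,-73.7,41.5,55,60),B=(17,-73.7,41.5,55,0),C=(17,-73.7,41.5,0,0)).items(): 
    P=place(*a); print(nm,P[:3,3].round(1),rel(T,P))
E
```

```text
[654.82897495 150.26782715 168.27204578]
A [ 692.3 -182.9  126.9] (array([ -5.74, -32.46,   7.4 ]), array([1.000e-04, 1.881e-01, 2.400e-03]))
B [ 692.3 -182.9   66.9] (array([ -3.14, -32.46,  12.8 ]), array([1.000e-04, 1.881e-01, 2.400e-03]))
C [ 640.3 -175.4   50.8] (array([  2.3 , -32.44,  11.96]), array([1.000e-04, 1.881e-01, 2.400e-03]))
```

```bash
python3 -m inch '[[[0,-5,0],[0,0,0],0.5],[[0,-10,0],[0,0.05,0],0.5],[[0,-15,0],[0,0.1,0],0.5],[[-1,-20,1],[0,0.15,0],0.5],[[-3,-24,3],[0,0.188,0],0.5],[[-4.5,-28,5],[0,0.188,0],0.5],[[-5.5,-31.5,6.8],[0,0.188,0.001],0.5],[[-5.7,-32.5,7.4],[0,0.188,0.002],0.5],[[-5.7,-32.5,7.4],[0,0.188,0.002],0.5],[[-5.7,-32.5,7.4],[0,0.188,0.002],0.5],[[-5.7,-32.5,7.4],[0,0.188,0.002],0.5],[[-5.7,-32.5,7.4],[0,0.188,0.002],0.5]]'
python3 - <<'E'
from h import *
Tw,w=snap('wrist','pics/w15.png'); T,sd=snap('side','pics/s15.png'); T,sc=snap('scene','pics/c15.png'); np.save('T15.npy',T); np.save('Tw15.npy',Tw)
print(T[:3,3].round(1))
for nm,a in dict(B=(17,-73.7,41.5,55,0),C=(17,-73.7,41.5,0,0)).items(): print(nm,rel(T,place(*a)))
crop(sd,260,100,160,120,'pics/s15c.png'); crop(sc,200,130,140,110,'pics/c15c.png')
E
```

```text
time: 15.85
tool_pos: [693.2, -181.4, 129.1]
tcp_rot: [180.0, 15.2, 171.9]
ft_force: [1.1, -0.1, -0.9]
finger_gap: 58.2
[ 693.3 -181.9  129.1]
B (array([ 1.7 , -0.12,  5.99]), array([0.001 , 0.0033, 0.0017]))
C (array([ 7.2 , -0.11,  6.16]), array([0.001 , 0.0033, 0.0017]))
```

View pics/s15c.png

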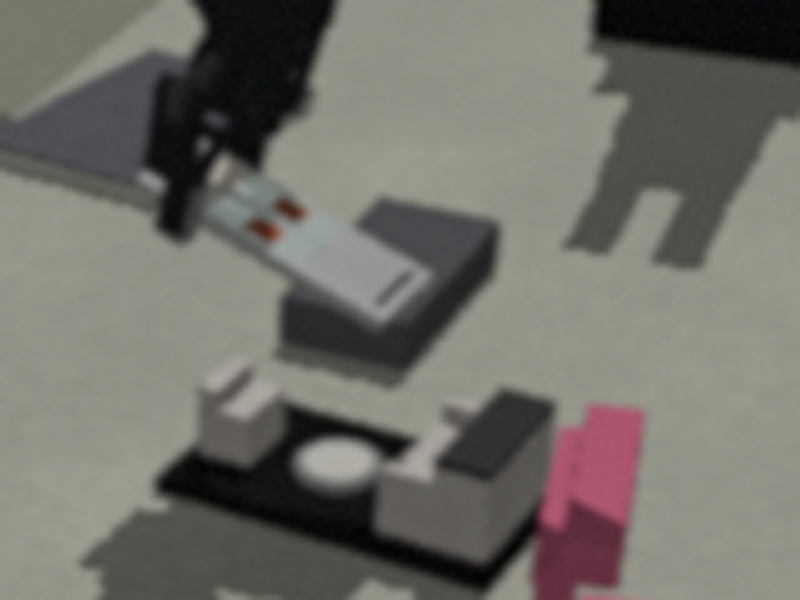

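View pics/w15.png

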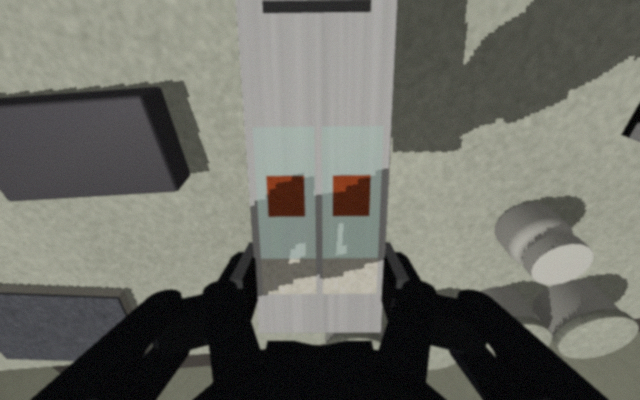

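View pics/c15c.png

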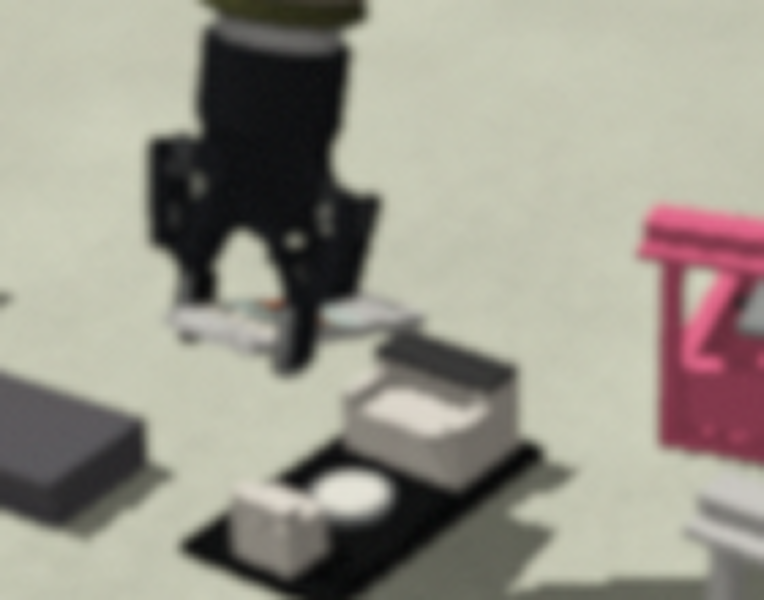

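```bash
python3 - <<'E'
from h import *
T=np.load('T15.npy'); Tp=want([0,0,0],0,0); 
a=np.radians(DT)
def plate(p): # plate pt->tool
    R=np.array([[-np.cos(a),0,np.sin(a)],[0,1,0],[-np.sin(a),0,-np.cos(a)]]); return R@np.array(p)+PC
ob=lambda x,y:np.array([260+(x+.5)/5-.5,100+(y+.5)/5-.5])
for p,o in(((-75,-30,4),(437,268)),((-75,30,4),(383,328))):
    q=proj('side',(T@np.r_[plate(p),1])[:3]); print('plate',p,q.round(1),ob(*o).round(1),(ob(*o)-q).round(1))
for p,o in(((-60,-42,64),(505,390)),((-60,42,64),(440,458)),((-78,-42,64),(555,402)),((-78,42,64),(490,475)),((60,-20,40),(283,402)),((60,20,40),(245,420)),((-30,42,49),(378,473))):
    q=proj('side',loc(FO,FY,p)); print('frame',p,q.round(1),ob(*o).round(1),(ob(*o)-q).round(1))
sc=lambda x,y:np.array([200+(x+.5)/5.457-.5,130+(y+.5)/5.457-.5])
for p,o in(((-60,-42,64),(378,345)),((-60,42,64),(510,378)),((-30,-42,49),(345,405)),((-30,42,49),(470,440)),((60,20,40),(330,525))):
    q=proj('scene',loc(FO,FY,p)); print('scene frame',p,q.round(1),sc(*o).round(1),(sc(*o)-q).round(1))
for p,o in(((75,-30,4),(172,322)),((-75,30,4),(422,318))):
    q=proj('scene',(T@np.r_[plate(p),1])[:3]); print('scene plate',p,q.round(1),sc(*o).round(1),(sc(*o)-q).round(1))
w=lambda u:0
E
```

```text
plate (-75, -30, 4) [347.2 153.5] [347.  153.2] [-0.2 -0.3]
plate (-75, 30, 4) [336.7 162.8] [336.2 165.2] [-0.5  2.4]
frame (-60, -42, 64) [360.9 176.1] [360.6 177.6] [-0.3  1.5]
frame (-60, 42, 64) [347.1 190.4] [347.6 191.2] [0.5 0.8]
frame (-78, -42, 64) [367.2 177.8] [370.6 180. ] [3.4 2.2]
frame (-78, 42, 64) [353.6 192.3] [357.6 194.6] [4.  2.3]
frame (60, -20, 40) [317.4 176.4] [316.2 180. ] [-1.2  3.6]
frame (60, 20, 40) [310.1 182.7] [308.6 183.6] [-1.5  0.9]
frame (-30, 42, 49) [336.3 192.3] [335.2 194.2] [-1.1  1.9]
scene frame (-60, -42, 64) [267.1 192.8] [268.9 192.8] [1.8 0. ]
scene frame (-60, 42, 64) [288.1 200.4] [293.  198.9] [ 4.9 -1.5]
scene frame (-30, -42, 49) [261.3 200.7] [262.8 203.8] [1.5 3.1]
scene frame (-30, 42, 49) [282.4 208.6] [285.7 210.2] [3.3 1.6]
scene frame (60, 20, 40) [258.4 221.9] [260.1 225.8] [1.7 3.9]
scene plate (75, -30, 4) [228.5 186.8] [231.1 188.6] [2.6 1.8]
scene plate (-75, 30, 4) [277.4 186.4] [276.9 187.9] [-0.5  1.5]
```

```bash
python3 -m inch '[[[0.6,-0.1,2],[0,0.003,0.002],0.5],[[1.1,-0.1,4],[0,0.003,0.002],0.5],[[1.5,-0.1,5.3],[0,0.003,0.002],0.5],[[1.7,-0.1,6],[0,0.003,0.002],0.5],[[1.7,-0.1,6],[0,0.003,0.002],0.5],[[1.7,-0.1,6],[0,0.003,0.002],0.5],[[1.7,-0.1,6],[0,0.003,0.002],0.5]]'
python3 - <<'E'
from h import *
T,sd=snap('side','pics/s16.png'); T,sc=snap('scene','pics/c16.png'); np.save('T16.npy',T)
print(T[:3,3].round(1),telemetry.sense()['ft_force'].round(1))
for nm,a in dict(B=(17,-73.7,41.5,55,0),B2=(17,-73.7,41.5,20,0),C=(17,-73.7,41.5,0,0)).items(): print(nm,rel(T,place(*a)))
crop(sd,270,140,120,90,'pics/s16c.png'); crop(sc,215,160,100,80,'pics/c16c.png')
E
```

```text
time: 16.7
tool_pos: [693.0, -184.3, 67.5]
tcp_rot: [180.0, 15.1, 171.7]
ft_force: [-0.2, -0.5, -0.9]
finger_gap: 57.8
[ 693.  -184.2   67.5] [ 0.3  0.8 -1.7]
B (array([0.1 , 0.12, 0.03]), array([ 0.0003,  0.0014, -0.0016]))
B2 (array([3.59, 0.11, 0.15]), array([ 0.0003,  0.0014, -0.0016]))
C (array([5.59, 0.11, 0.22]), array([ 0.0003,  0.0014, -0.0016]))
```

View pics/s16c.png

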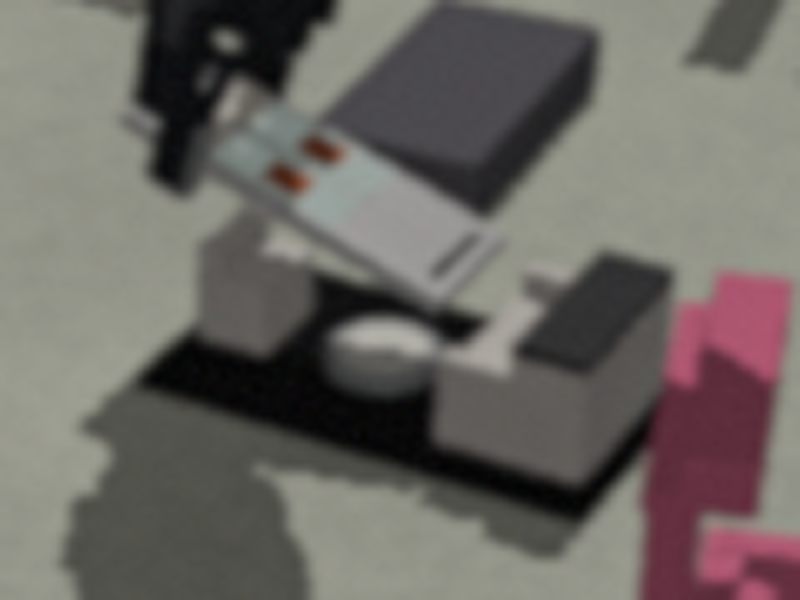

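View pics/c16c.png

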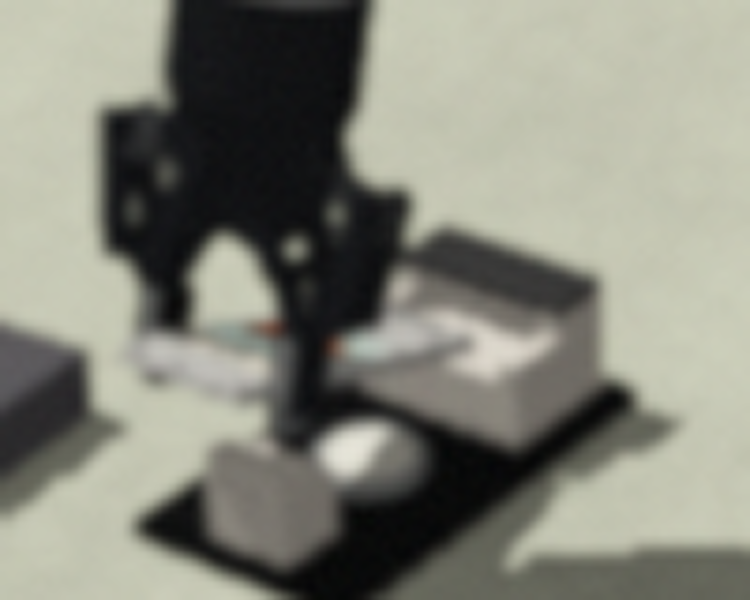

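```bash
python3 - <<'E'
from h import *
T=np.load('T16.npy'); a=np.radians(DT)
R=np.array([[-np.cos(a),0,np.sin(a)],[0,1,0],[-np.sin(a),0,-np.cos(a)]])
pw=lambda p:(T@np.r_[R@np.array(p)+PC,1])[:3]
sd=cv2.imread('pics/s16.png'); big=cv2.resize(sd,None,fx=8,fy=8,interpolation=cv2.INTER_CUBIC)
def dot(p,c): cv2.circle(big,tuple((proj('side',p)*8+3.5).astype(int)),4,c,-1)
for p in((-75,-30,4),(-75,30,4),(-75,30,-4),(5.7,14.15,4),(5.7,-14.15,4)): dot(pw(p),(0,0,255))
for p in((-60,-42,64),(-60,42,64),(-60,42,58),(-30,42,49),(-30,-42,49),(-30,33.5,40),(-30,-33.5,40),(60,20,40),(79,20,52),(79,-20,52),(-100,55,10)): dot(loc(FO,FY,p),(255,0,0))
cv2.imwrite('pics/s16d.png',big[145*8:215*8,285*8:380*8])
sc=cv2.imread('pics/c16.png'); big=cv2.resize(sc,None,fx=8,fy=8,interpolation=cv2.INTER_CUBIC)
def dot(p,c): cv2.circle(big,tuple((proj('scene',p)*8+3.5).astype(int)),4,c,-1)
for p in((-75,-30,4),(-75,30,4),(-75,30,-4),(75,-30,4),(75,-30,-4)): dot(pw(p),(0,0,255))
for p in((-60,-42,64),(-60,42,64),(-60,42,58),(-30,42,49),(-30,-42,49),(-30,33.5,40),(-30,-33.5,40),(60,20,40),(79,20,52),(79,-20,52)): dot(loc(FO,FY,p),(255,0,0))
cv2.imwrite('pics/c16d.png',big[170*8:240*8,220*8:315*8])
E
```

```text
(no output)
```

View pics/s16d.png

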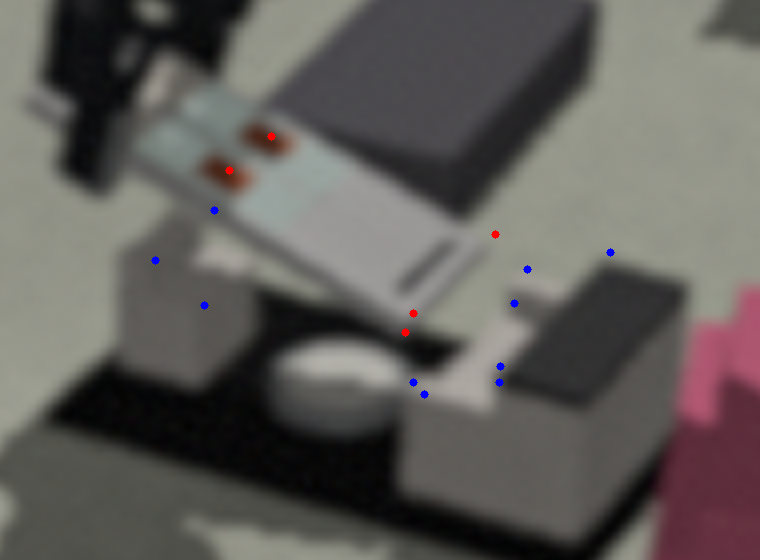

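View pics/c16d.png

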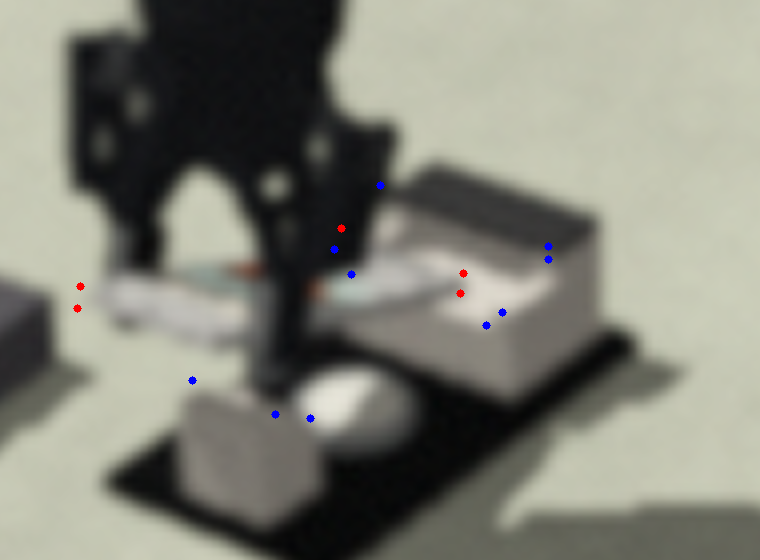

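```bash
python3 -m inch '[[[0.8,0.1,0.03],[0,0.001,-0.002],0.5],[[1.6,0.1,0.06],[0,0.001,-0.002],0.5],[[2.4,0.1,0.1],[0,0.001,-0.002],0.5],[[3.0,0.1,0.13],[0,0.001,-0.002],0.5],[[3.4,0.1,0.14],[0,0.001,-0.002],0.5],[[3.4,0.1,0.14],[0,0.001,-0.002],0.5],[[3.4,0.1,0.14],[0,0.001,-0.002],0.5]]'
python3 - <<'E'
from h import *
T,sd=snap('side','pics/s17.png'); T,sc=snap('scene','pics/c17.png'); np.save('T17.npy',T)
print(T[:3,3].round(1),telemetry.sense()['ft_force'].round(1))
for nm,a in dict(B2=(17,-73.7,41.5,20,0),C=(17,-73.7,41.5,0,0)).items(): print(nm,rel(T,place(*a)))
crop(sd,290,150,90,67,'pics/s17c.png'); crop(sc,225,165,90,67,'pics/c17c.png')
E
```

```text
time: 17.5
tool_pos: [660.2, -178.3, 56.0]
tcp_rot: [180.0, 14.9, 171.8]
ft_force: [0.7, -0.4, -1.6]
finger_gap: 58.5
[ 660.4 -178.3   56.1] [ 0.   0.1 -1.3]
B2 (array([ 0.1 ,  0.  , -0.08]), array([ 0.0007, -0.0011,  0.0002]))
C (array([ 2.1 ,  0.  , -0.01]), array([ 0.0007, -0.0011,  0.0002]))
```

View pics/s17c.png

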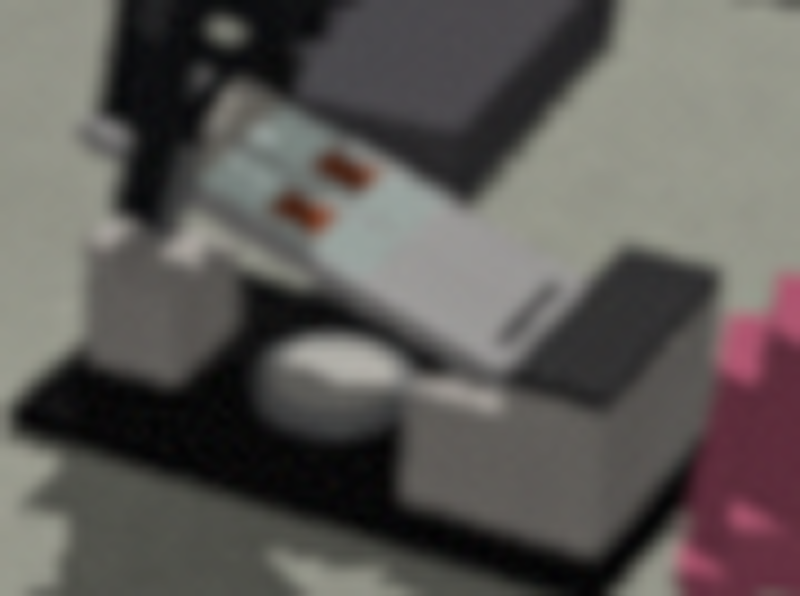

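View pics/c17c.png

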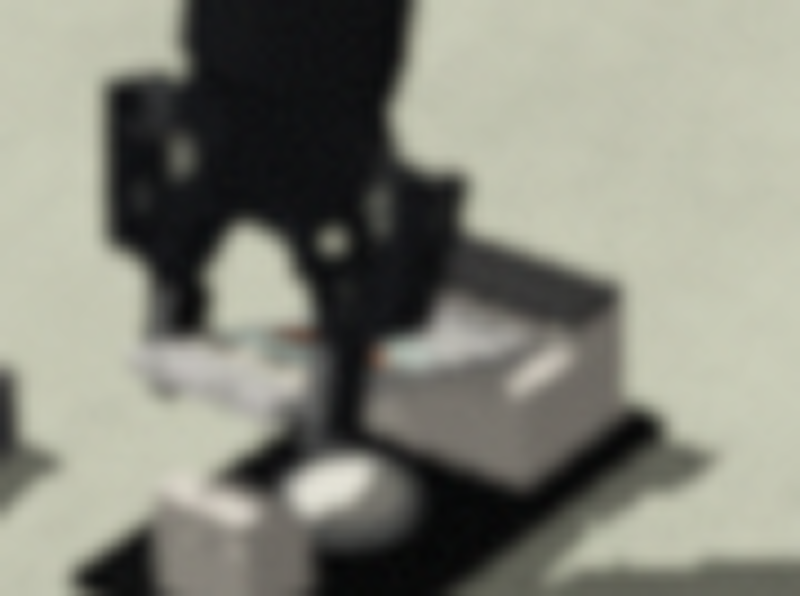

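```bash
python3 -m inch '[[[0.5,0,0],[0,0,0],0.5],[[1.0,0,0],[0,0,0],0.5],[[1.4,0,0],[0,0,0],0.5],[[1.4,0,0],[0,0,0],0.5]]'; python3 -m inch '[[[0.3,0,0],[0,0,0],0.5],[[0.6,0,0],[0,0,0],0.5],[[0.7,0,0],[0,0,0],0.5],[[0.7,0,0],[0,0,0],0.5]]'
python3 - <<'E'
from h import *
T,sd=snap('side','pics/s18.png'); T,sc=snap('scene','pics/c18.png'); np.save('T18.npy',T)
print(T[:3,3].round(1),telemetry.sense()['ft_force'].round(1))
print(rel(T,place(17,-73.7,41.5)))
crop(sd,290,150,90,67,'pics/s18c.png'); crop(sc,225,165,90,67,'pics/c18c.png')
E
```

```text
time: 18.0
tool_pos: [645.7, -176.0, 51.6]
tcp_rot: [179.9, 14.8, 171.8]
ft_force: [-0.3, 0.0, -2.0]
finger_gap: 58.2
time: 18.4
tool_pos: [639.8, -175.3, 50.3]
tcp_rot: [180.0, 14.9, 171.8]
ft_force: [0.7, 0.7, -1.6]
finger_gap: 58.1
[ 639.9 -175.3   50.4] [ 0.5  0.2 -0.8]
(array([-0.04, -0.01, -0.03]), array([ 0.0008, -0.0018,  0.0003]))
```

View pics/s18c.png

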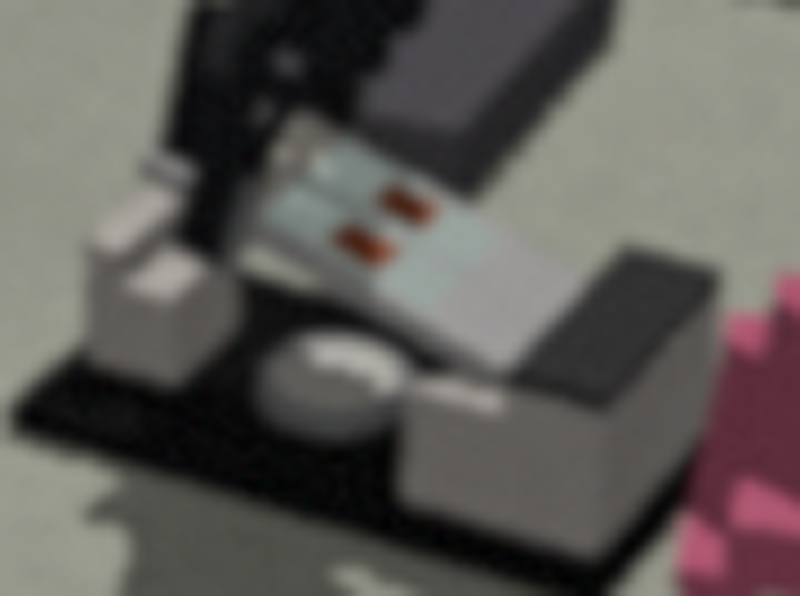

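View pics/c18c.png

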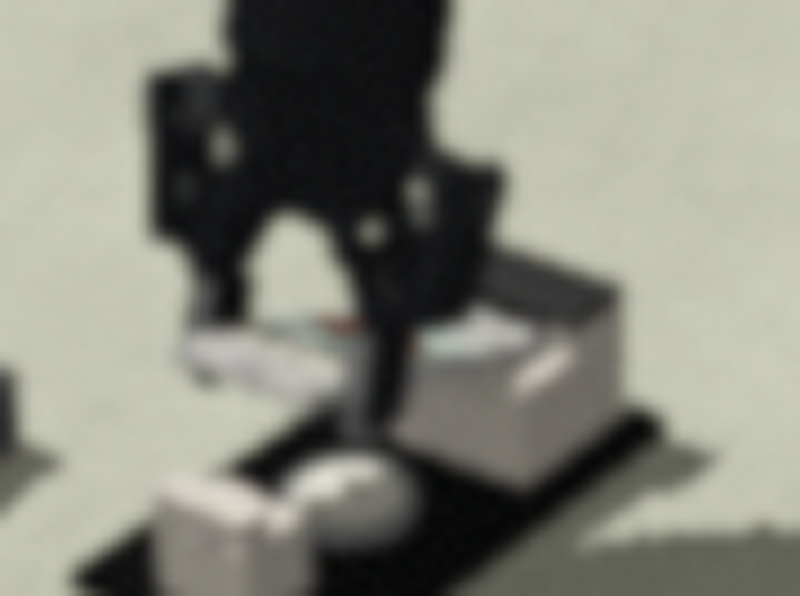

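```bash
python3 - <<'E'
from h import *
T=tcp()
for b,z in ((17,40.4),(15.5,40.2),(14,40.2),(12.5,40.2),(11,40.2),(9.5,40.2),(8,40.2),(6.5,40.2),(5,40.2),(3.5,40.2),(2,40.2),(1,40.2),(0,40)):
    s,r=rel(T,place(b,-73.7,z)); print(b,s,r[1])
E
```

```text
17 [-0.   -0.    0.08] -0.0016
15.5 [ 0.07 -0.    0.41] 0.0246
14 [ 0.14 -0.    0.72] 0.0508
12.5 [ 0.22 -0.    1.03] 0.0769
11 [ 0.3  -0.    1.34] 0.1031
9.5 [ 0.4  -0.    1.65] 0.1293
8 [ 0.5  -0.    1.95] 0.1555
6.5 [ 0.61 -0.    2.25] 0.1817
5 [ 0.73 -0.    2.54] 0.2078
3.5 [ 0.86 -0.    2.84] 0.234
2 [ 0.99 -0.    3.13] 0.2602
1 [ 1.08 -0.    3.32] 0.2777
0 [ 1.19 -0.    3.53] 0.2951
```

```bash
python3 -m inch '[[[0,0,0.08],[0,0,0],0.5],[[0.03,0,0.25],[0,0.012,0],0.5],[[0.07,0,0.41],[0,0.025,0],0.5],[[0.1,0,0.57],[0,0.038,0],0.5],[[0.14,0,0.72],[0,0.051,0],0.5],[[0.18,0,0.88],[0,0.064,0],0.5],[[0.22,0,1.03],[0,0.077,0],0.5],[[0.26,0,1.19],[0,0.09,0],0.5],[[0.3,0,1.34],[0,0.103,0],0.5],[[0.35,0,1.5],[0,0.116,0],0.5],[[0.4,0,1.65],[0,0.129,0],0.5],[[0.45,0,1.8],[0,0.142,0],0.5],[[0.5,0,1.95],[0,0.155,0],0.5],[[0.5,0,1.95],[0,0.155,0],0.5]]'
python3 - <<'E'
from h import *
T,sd=snap('side','pics/s19.png'); print(T[:3,3].round(1),telemetry.sense()['ft_force'].round(1))
for b,z in ((8,40.2),(6.5,40.2),(5,40.2),(3.5,40.2),(2,40.2),(1,40.2),(0,40)):
    s,r=rel(T,place(b,-73.7,z)); print(b,s,r[1])
crop(sd,290,150,90,67,'pics/s19c.png')
E
```

```text
time: 19.9
tool_pos: [640.1, -175.3, 29.9]
tcp_rot: [180.0, 5.9, 171.8]
ft_force: [0.7, 0.2, -0.3]
finger_gap: 58.2
[ 640.1 -175.3   29.9] [ 1.1 -0.2 -1.2]
8 [-0.02 -0.01 -0.05] -0.0009
6.5 [ 0.04 -0.01  0.27] 0.0253
5 [ 0.11 -0.01  0.58] 0.0515
3.5 [ 0.19 -0.01  0.89] 0.0777
2 [ 0.28 -0.01  1.19] 0.1038
1 [ 0.34 -0.01  1.4 ] 0.1213
0 [ 0.41 -0.01  1.62] 0.1387
```

View pics/s19c.png

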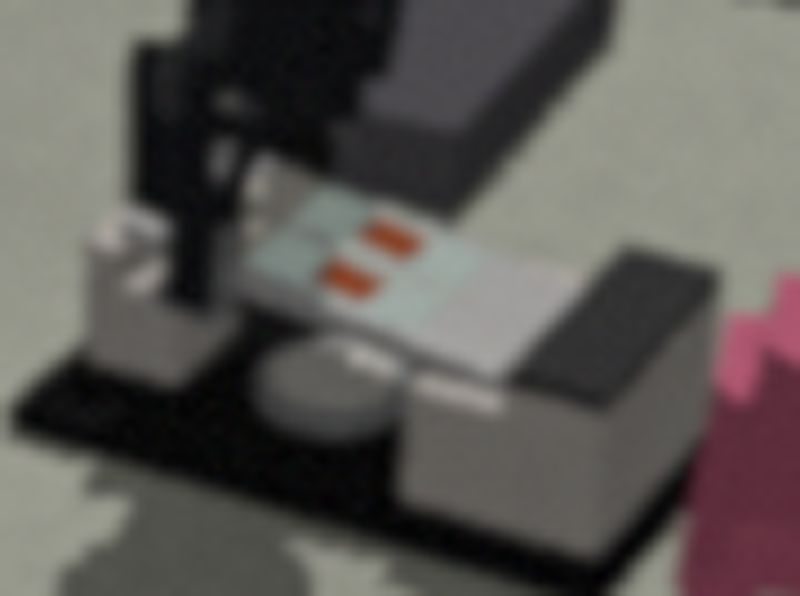

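```bash
python3 -m inch '[[[0.02,0,0.13],[0,0.012,0],0.5],[[0.04,0,0.27],[0,0.025,0],0.5],[[0.07,0,0.42],[0,0.038,0],0.5],[[0.11,0,0.58],[0,0.051,0],0.5],[[0.15,0,0.73],[0,0.064,0],0.5],[[0.19,0,0.89],[0,0.077,0],0.5],[[0.23,0,1.04],[0,0.09,0],0.5],[[0.28,0,1.19],[0,0.104,0],0.5],[[0.28,0,1.19],[0,0.104,0],0.5]]'
python3 -m inch '[[[0.03,0,0.1],[0,0.009,0],0.5],[[0.06,0,0.2],[0,0.017,0],0.5]]'
python3 - <<'E'
from h import *
T,sd=snap('side','pics/s20.png'); print(T[:3,3].round(1),telemetry.sense()['ft_force'].round(1),telemetry.sense()['wrist_torque'].round(2))
for b,z in ((1,40.2),(0,40),(-.5,40)):
    s,r=rel(T,place(b,-73.7,z)); print(b,s,r[1])
crop(sd,290,150,90,67,'pics/s20c.png')
E
```

```text
time: 20.85
tool_pos: [638.7, -175.1, 17.8]
tcp_rot: [180.0, -0.0, 171.8]
ft_force: [-0.2, -0.4, -0.3]
finger_gap: 58.1
time: 21.05
tool_pos: [638.1, -175.0, 16.2]
tcp_rot: [180.0, -0.9, 171.8]
ft_force: [0.5, 0.4, -0.7]
finger_gap: 58.1
[ 638.1 -175.    16.2] [-0.2 -0.3 -0.1] [-0.05  0.04  0.  ]
1 [-0.01 -0.01  0.06] 0.0012
0 [ 0.03 -0.01  0.29] 0.0186
-0.5 [ 0.06 -0.01  0.39] 0.0274
```

View pics/s20c.png

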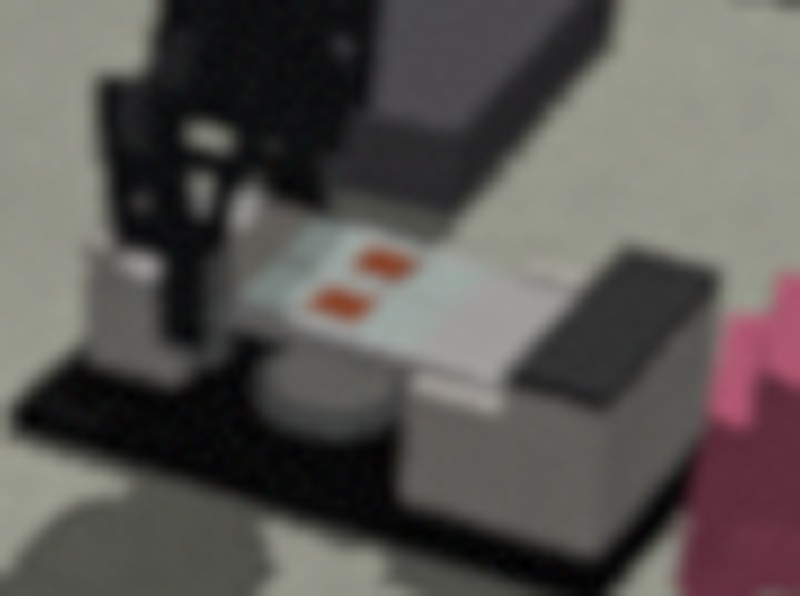

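```bash
python3 -m inch '[[[0.01,0,0.1],[0,0.006,0],0.5],[[0.02,0,0.2],[0,0.012,0],0.5]]'| egrep 'pos|rot|force'; python3 -m inch '[[[0.01,0,0.05],[0,0.004,0],0.5],[[0.01,0,0.1],[0,0.007,0],0.5],[[0.01,0,0.1],[0,0.007,0],0.5]]'| egrep 'time|pos|rot|force'
```

```text
tool_pos: [637.8, -175.0, 14.2]
tcp_rot: [180.0, -1.6, 171.8]
ft_force: [-0.5, 0.9, 0.0]
time: 21.6
tool_pos: [637.6, -175.0, 13.1]
tcp_rot: [180.0, -2.0, 171.8]
ft_force: [0.1, -0.3, -0.9]
```

```bash
for i in 1 2 3; do python3 -m inch '[[[0,0,0.05],[0,0,0],0.5],[[0,0,0.05],[0,0,0],0.5]]'| egrep 'time|pos|force'; done
python3 - <<'E'
from h import *
s=telemetry.sense(); print(s['ft_force'].round(1),s['wrist_torque'].round(2))
T,sd=snap('side','pics/s21.png');T,sc=snap('scene','pics/c21.png');T,w=snap('wrist','pics/w21.png')
crop(sd,290,150,90,67,'pics/s21c.png');crop(sc,225,165,90,67,'pics/c21c.png')
E
```

```text
time: 21.8
tool_pos: [637.7, -175.0, 12.7]
ft_force: [1.0, -0.0, 0.9]
time: 22.0
tool_pos: [637.7, -175.0, 12.3]
ft_force: [-0.8, 1.0, 0.6]
time: 22.2
tool_pos: [637.7, -175.0, 12.2]
ft_force: [-2.7, 1.2, 5.5]
[-2.7  1.2  5.5] [ 0.06  0.61 -0.01]
```

View pics/s21c.png

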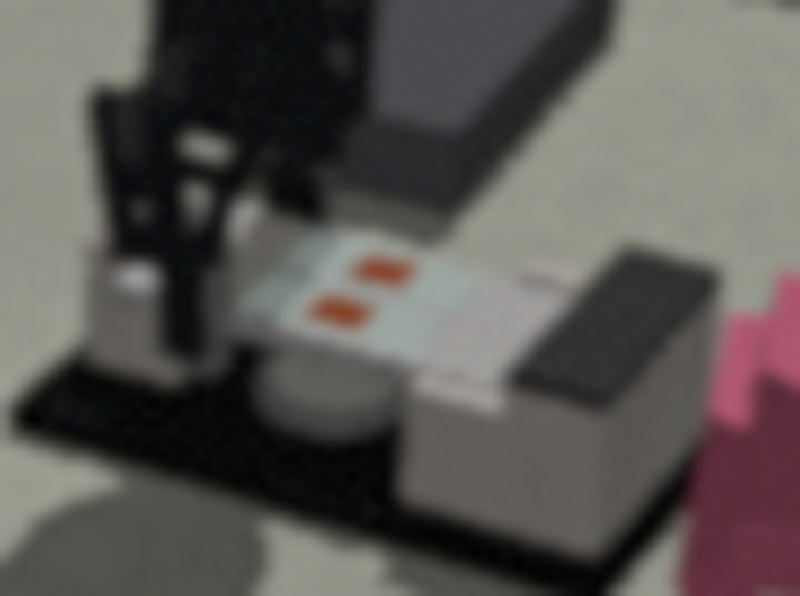

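View pics/c21c.png

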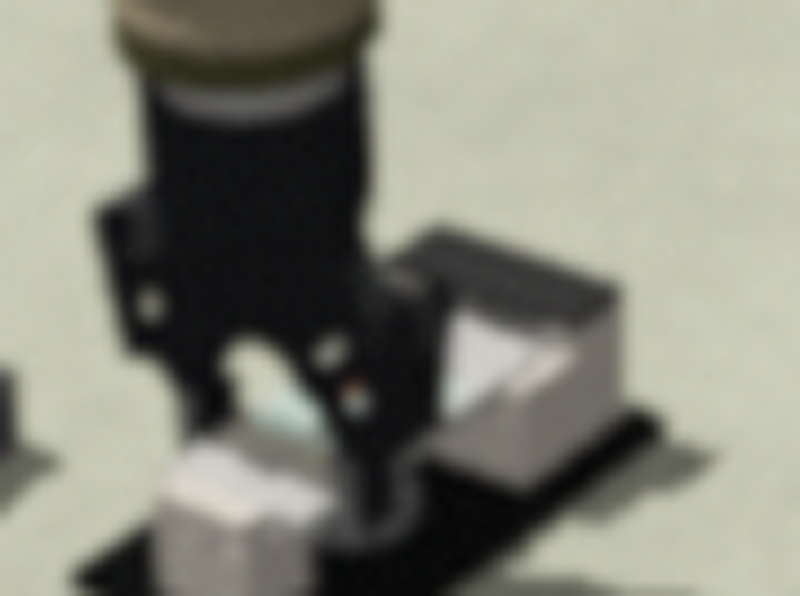

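View pics/w21.png

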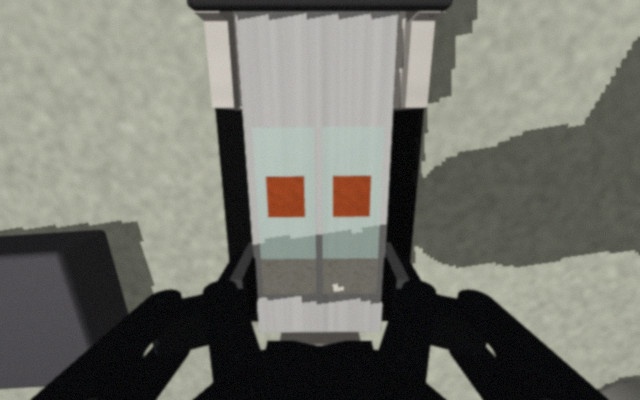

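```bash
python3 - <<'E'
from h import *
w=cv2.imread('pics/w21.png'); crop(w,230,280,180,75,'pics/w21e.png'); crop(w,180,0,280,120,'pics/w21t.png')
T=tcp(); print(T[:3,3],telemetry.sense()['tcp_rot'])
for p in((79,-20,52),(79,20,52),(75,-30,48),(75,30,48),(-60,0,58),(-60,-42,58),(-60,42,58),(-30,33.5,49),(-30,-33.5,49),(-30,42,49),(-30,-42,49)): print(p,proj('wrist',loc(FO,FY,p),T).round(1))
E
```

```text
[ 637.71019522 -175.01739226   12.20979915] [179.96462626  -1.99757253 171.82559345]
(79, -20, 52) [276.8 344.7]
(79, 20, 52) [360.5 344.7]
(75, -30, 48) [257.1 331.7]
(75, 30, 48) [380.2 331.8]
(-60, 0, 58) [318.5   9.9]
(-60, -42, 58) [191.9   9.9]
(-60, 42, 58) [445.1   9.8]
(-30, 33.5, 49) [404.8 105.8]
(-30, -33.5, 49) [232.4 105.8]
(-30, 42, 49) [426.6 105.8]
(-30, -42, 49) [210.6 105.8]
```

View pics/w21e.png

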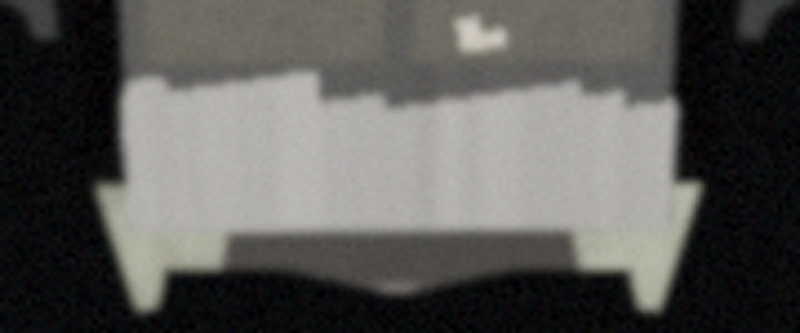

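View pics/w21t.png

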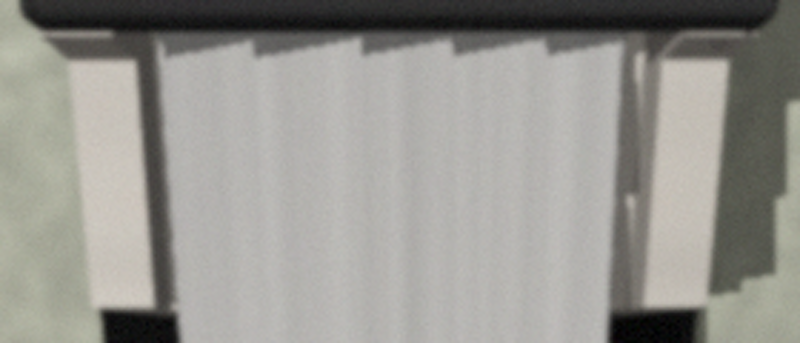

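```bash
python3 -m inch '[[[0,0,0],[0,0,0],0.6],[[0,0,0],[0,0,0],0.6]]' 20 | egrep 'time|pos|force|gap'; python3 -m inch '[[[0,0,0.03],[0,0.003,0],0.6],[[0,0,0.05],[0,0.005,0],0.6],[[0,0,0.05],[0,0.005,0],0.6]]' 20 | egrep 'time|pos|rot|force|gap'
python3 - <<'E'
from h import *
s=telemetry.sense(); print(s['ft_force'].round(1),s['wrist_torque'].round(2))
E
```

```text
time: 22.55
tool_pos: [637.7, -175.0, 12.2]
ft_force: [-1.9, 1.7, 5.5]
finger_gap: 58.0
time: 22.85
tool_pos: [637.7, -175.0, 12.2]
tcp_rot: [180.0, -2.3, 171.8]
ft_force: [-5.2, 1.2, 9.4]
finger_gap: 58.3
[-5.2  1.2  9.4] [ 0.08  0.98 -0.06]
```

```bash
python3 -m inch '[[[0,0,-0.05],[0,0,0],0.6],[[0,0,-0.05],[0,0,0],0.75],[[0,0,-0.05],[0,0,0],0.85],[[0,0,-0.05],[0,0,0],0.95],[[0,0,-0.05],[0,0,0],0.95]]' | egrep 'time|pos|rot|force|gap'
python3 - <<'E'
from h import *
T,sd=snap('side','pics/s22.png');T,w=snap('wrist','pics/w22.png'); print(telemetry.sense()['ft_force'].round(1))
crop(sd,290,150,90,67,'pics/s22c.png')
E
```

```text
time: 23.35
tool_pos: [637.6, -174.9, 11.4]
tcp_rot: [180.0, -2.3, 171.8]
ft_force: [-0.1, -0.4, -0.5]
finger_gap: 81.2
[-0.2 -0.7 -0.8]
```

View pics/s22c.png

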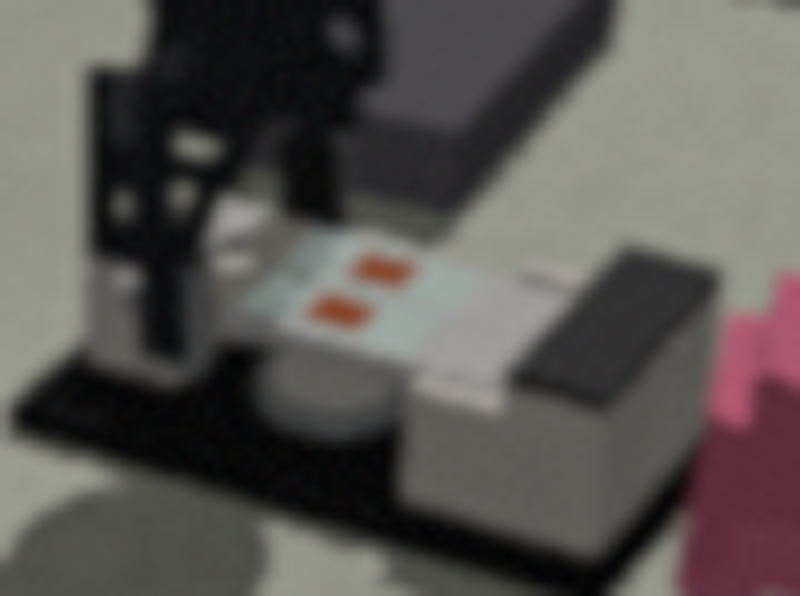

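View pics/w22.png

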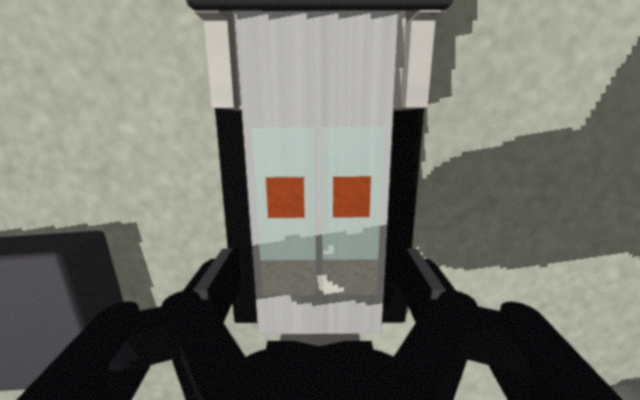

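Released. The plate did not move when the fingers opened. I'll retract straight up.

```bash
python3 -m inch '[[[0,0,-1],[0,0,0],0.95],[[0,0,-2.5],[0,0,0],1],[[0,0,-5],[0,0,0],1],[[0,0,-9],[0,0,0],1],[[0,0,-14],[0,0,0],1],[[0,0,-19],[0,0,0],1],[[0,0,-21],[0,0,0],1],[[0,0,-21],[0,0,0],1],[[0,0,-21],[0,0,0],1],[[0,0,-21],[0,0,0],1]]' | egrep 'time|pos|rot|force|gap'
python3 - <<'E'
from h import *
T,w=snap('wrist','pics/w23.png'); np.save('T23.npy',T); T,sd=snap('side','pics/s23.png');_,sc=snap('scene','pics/c23.png')
crop(sd,280,140,110,82,'pics/s23c.png'); crop(w,220,10,200,230,'pics/w23c.png'); crop(sc,220,160,100,80,'pics/c23c.png')
E
```

```text
time: 24.45
tool_pos: [645.1, -176.1, 220.2]
tcp_rot: [179.9, -2.4, 171.8]
ft_force: [0.6, 0.4, -1.1]
finger_gap: 85.1
```

View pics/s23c.png

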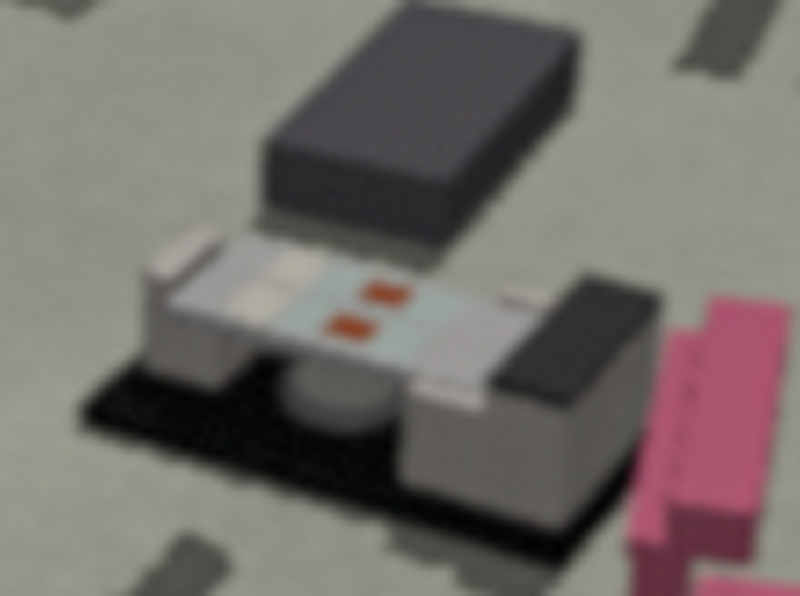

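View pics/w23.png

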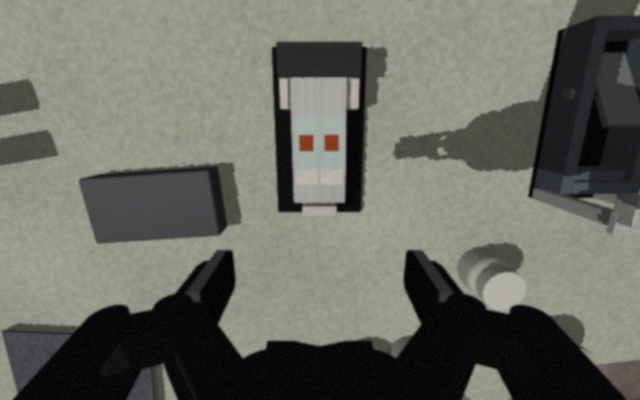

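View pics/c23.png

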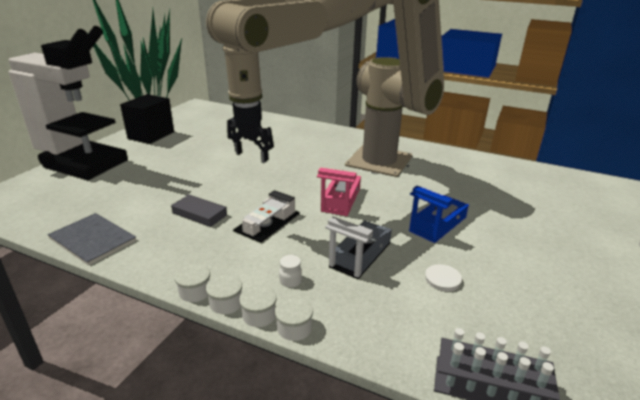

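```bash
python3 - <<'E'
from h import *
T=np.load('T23.npy'); im=cv2.imread('pics/w23.png'); g=im.mean(2); 
crop(im,260,30,120,190,'pics/w23c.png')
def cross(v,i0,th,d):
    i=i0
    while (v[i]-th)*(v[i+d]-th)>0: i+=d
    return i+d*(th-v[i])/(v[i+d]-v[i])
for r in (112,125,140,155,170,185,196):
    l,rr=cross(g[r],300,85,-1),cross(g[r],338,85,1); a,b=inv(FO,FY,onz('wrist',(l,r),48,T)),inv(FO,FY,onz('wrist',(rr,r),48,T)); print(r,a.round(1)[:2],b.round(1)[:2],'w',(b-a)[1].round(2))
print('end', [int(x) for x in g[195:222,320]], 'px rows 195..')
print(proj('wrist',loc(FO,FY,[75.3,0,48]),T),proj('wrist',loc(FO,FY,[79,0,52]),T))
i2=im.astype(int); m=(i2[:,:,2]-i2[:,:,0]>50)[130:155,290:350].astype(np.uint8); n,l,s,c=cv2.connectedComponentsWithStats(m)
for k in range(1,n):
    if s[k,4]>50: print('orange',inv(FO,FY,onz('wrist',c[k]+[290,130],48,T)).round(1))
E
```

```text
112 [-25.7 -31.1] [-25.7  29.2] w 60.3
125 [-12.  -31.2] [-12.   29.2] w 60.43
140 [  4.1 -30.8] [ 4.1 29.6] w 60.38
155 [ 20.7 -30.9] [20.6 29.9] w 60.8
170 [ 37.6 -30.4] [37.6 30.2] w 60.65
185 [ 55.1 -30.5] [55.1 29.9] w 60.39
196 [ 68.2 -30.5] [68.2 29.9] w 60.37
end [153, 157, 154, 155, 151, 152, 145, 122, 87, 75, 86, 116, 145, 161, 164, 165, 167, 171, 167, 163, 164, 156, 150, 148, 155, 146, 149] px rows 195..
[318.98333787 201.87763799] [318.98064754 205.87712032]
orange [  6.8 -14.7  48. ]
orange [ 6.8 13.3 48. ]
```

View pics/w23c.png

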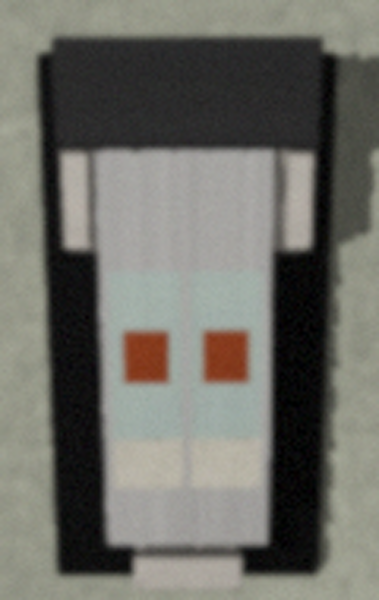

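```bash
python3 - <<'E'
from h import *
s=telemetry.sense(); print(s['time'],s['ft_force'].round(1)); print(r.hand_in())
E
```

```text
24.6 [-1.   0.3 -0.7]
the job is handed in; nothing more can be done
None
```

I rocked the plate up out of the grey nest and lifted it by its raised end. I then tucked the bare end under the frame's lip at about 17° and lowered the other end until it touched, reading about 5–9 N. I let go, backed off, and handed the job in at 24.6 s of the 54 s.

**Last checks:**
- **Seating:** the last wrist view shows the plate lying flat, slides up. Its width measures a constant 60.3–60.8 mm along its length, and it sits about 1 mm off the seat centre in x and 0.6 mm in y. The bare end is under the lip, and the other end is inside the stop wall with a visible gap.
- **Robot clear:** the gripper is about 200 mm above the frame, with force readings near zero. The pot, slide box and dish look undisturbed in the pictures.

**What disagreed or went differently:**
- **Fingertip position:** the shut fingertips touched the plate about 10 mm behind the reported TCP, not 11 mm ahead of it as the notes say. I worked from the measured value.
- **Pressing:** the first press tilted the plate only about 0.35 rad, so I pressed a second time. That press peaked at about 28 N against the stop, and the plate then slid about 5 mm toward its bare end on the rocker. I allowed for that in the grasp.
- **Cameras:** the fixed cameras differed from the wrist camera by a few pixels at the frame, so I relied on the wrist camera.

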